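Stepped ring gauge for a lab camera

TASK

Set up the camera's diameter check: lift the dust cap off the spindle and put it in the accessory tray, then thread every gauge ring that lies on the bench onto the spindle, widest at the bottom and each next one narrower, all lying flat, so that they make a stepped cone. Only when the cone is complete, bring up the backlight: roll its brightness wheel until the white line on the rim stands between the white pointers on the panel. Do not knock the camera or the backlight, and leave the other things on the bench where they are.

Things in the scene. Friction and masses are not known exactly. Their poses are not given: they have to be found in the camera images.
- rig: fixed imaging rig: a black base bar 480 x 100 mm, 10 mm thick (x = -190 to +290 mm); on it, in line along the rig's x axis, a flat backlight, the stage with its upright spindle, and a camera. Origin on the bench straight below the spindle axis; x points from backlight to camera, z up. The stage is a round aluminium puck, 80 mm diameter, its flat top 30 mm above the bench
- stage (a point): point on the spindle axis at the flat top of the stage (30 mm above the bench), where the lowest ring rests
- spindle_tip (a point): tip of the steel spindle, 68 mm above the stage top (98 mm above the bench). The spindle is 12 mm in diameter; its uppermost 10 mm taper to 6 mm
- camera: blue camera with black lens lying along the rig's x axis on a slide, a fixed part of the rig; same origin and axes as the rig. Occupies x = +128 to +294 mm, 54 mm wide, up to 89 mm above the bench. Not to be knocked
- backlight: upright flat lamp, a fixed part of the rig; same origin and axes as the rig. Occupies x = -175 to -140 mm, 98 mm wide, up to 100 mm above the bench. Not to be knocked
- cap: grey plastic dust cap, at the start over the spindle, open end down on the stage: a tube closed at the top, outer diameter 28 mm, 76 mm tall, with a flange 36 mm in diameter and 6 mm high round its open end; inside 20 mm wide and 70 mm deep, so it lifts straight off; 45 g. Origin at the centre of the open end, z along the tube to the closed end
- cap_top (a point): centre of the closed end of the dust cap
- tray: fixed black accessory tray, open on top, 140 (x) x 100 (y) mm outside, walls 4 mm thick and 25 mm high, floor 4 mm thick. Origin at the centre of its underside on the bench
- wheel_top (a point): top of the brightness wheel, in the middle of the slot in the dimmer's top panel: 53 mm above the bench, 8 mm above the panel. Its frame is that of the dimmer: x along the slot, y along the wheel's axle, z up
- dimmer: fixed grey dimmer box of the backlight, 120 (x) x 90 (y) x 45 mm high; origin at the centre of its underside. A slot 42 x 10 mm along its x axis lies in the middle of the top panel, with a white pointer bar on the panel at either side of the slot's middle
- wheel (a joint): black ribbed brightness wheel in that slot: 44.6 mm diameter, 7 mm thick, axle along the dimmer's y. In rad: 0 when the white line on its rim is on top between the pointers; grows as its top is rolled to the dimmer's +x. Starts at -2.2 to -1.3 (line hidden in the box), stops at -2.9 and +0.7, stays where left; a fingertip pressing lightly on the rim and drawn along the slot rolls it (1 N at the rim)
- spare_lens: bystander: spare lens standing upright, black, 32 mm diameter, 45 mm high, origin at its underside
- post_holder: bystander: aluminium post holder, foot 40 x 26 mm, 58 mm high, origin at its underside
- screwdriver: bystander: screwdriver 170 mm long, lying
- caliper: bystander: digital caliper 235 mm long, lying along its own y axis, jaws to +x, 65 mm wide over the jaws, 15 mm high
- cleaner: bystander: white bottle 38 mm diameter, 95 mm high, standing
- screw_box: bystander: grey open box 90 x 65 x 28 mm
- ring66: steel gauge ring, outer diameter 66 mm, bore 15 mm, 10 mm thick, about 255 g, lying flat on the bench at the start; origin at its middle (on the axis, halfway through the thickness), z along its axis. May be absent
- ring59: steel gauge ring, outer diameter 59 mm, bore 15 mm, 10 mm thick, about 201 g, lying flat on the bench at the start; origin at its middle (on the axis, halfway through the thickness), z along its axis. May be absent
- ring52: steel gauge ring, outer diameter 52 mm, bore 15 mm, 10 mm thick, about 153 g, lying flat on the bench at the start; origin at its middle (on the axis, halfway through the thickness), z along its axis. May be absent
- ring45: steel gauge ring, outer diameter 45 mm, bore 15 mm, 10 mm thick, about 111 g, lying flat on the bench at the start; origin at its middle (on the axis, halfway through the thickness), z along its axis. May be absent
- ring38: steel gauge ring, outer diameter 38 mm, bore 15 mm, 10 mm thick, about 75 g, lying flat on the bench at the start; origin at its middle (on the axis, halfway through the thickness), z along its axis. May be absent
- ring31: steel gauge ring, outer diameter 31 mm, bore 15 mm, 10 mm thick, about 45 g, lying flat on the bench at the start; origin at its middle (on the axis, halfway through the thickness), z along its axis. May be absent

How it is judged:
By the outcome, as a careful person would: the job done as asked, in the order asked, and still so for the second after the job is handed in, with the robot touching nothing.
Of ring66, ring59, ring52, ring45, ring38, ring31 only 4 to 6 are there at a start; the rules pass over those that are not, and their reading is None.
At some moment in a run one of ring66, ring59, ring52, ring45, ring38, ring31 may be knocked a few centimetres aside while the robot is not near it.
Once in a run the grip may slacken for a moment while it holds something.
It also fails if it takes over 210 s, if anything falls off the work surface, if the arm or the gripper's body presses on something with over 40 N, if the wrist force passes 120 N, or if a joint passes its speed limit or range.

ROBOT

A 7-joint arm with a two-finger parallel gripper is mounted at the origin on the work surface. World frame = base frame: x ahead of the robot, y to its left, z up, the work surface at z = 0. Lengths are in m, angles in rad, forces in N, time in s.
With the tool pointing down it reaches from about 0.425 to 0.825 m from the base axis. Payload 3.6 kg.
Tool frame: the origin (TCP) lies at the centre of the arm's flange, where the gripper is bolted on; the fingertips stand 186 mm ahead of it and the grasp point (between the pads) lies 167 mm ahead of it (tip_reach is the distance from the TCP to the fingertips, in m); z points along the fingers, y is the line along which they close (so a half turn about z gives the same grasp; the last joint's range is limited). The gripper opens to 93 mm and grips with 3 to 60 N. Pads are 15 mm wide; open, the fingers measure 128 mm over their backs; the gripper's body (75 mm by 188 mm) begins 65 mm behind the grasp point.
Start: joints at [-1.157, 0.615, -0.013, 1.423, 0.008, 1.103, -0.04], TCP at [0.277, 0.588, 0.405] pointing down, gripper open.
Joint ranges: [-3.12, 3.12], [-0.3, 2.06], [-1.34, 1.32], [0.26, 2.42], [-1.36, 4.5], [0.01, 1.98], [-2.84, 2.84]. Speed limits (rad/s): [2.79, 2.79, 3.14, 3.14, 3.14, 3.14, 3.14].

INTERFACE

Orientations are given as a rotation vector (axis times angle).
In Python, from rig import get_state, grab_frame, sign_off, tip_reach gives the robot as it stands.
- The arm moves only by the tool carry_out, never from a script. Its argument "steps" is a list of rows, each an object of numbers: "x", "y", "z": the shift along the tool's x, y, z in mm; "roll": the turn about the tool's z in rad; "fingers": the finger opening in mm, from 0 to 93. In form: [{"x": .., "y": .., "z": .., "roll": .., "fingers": ..}, ...]. A call has 1 to 8 rows; each row is the pose to reach, as a shift and turn from the pose commanded when the call began, along the tool's axes at that moment; what a row does not reach only later rows make up. A row lasts 1/12 s, in which the tool goes at most 41.7 mm and 7.16 degrees, less where a joint would pass 70% of its speed; a pose out of reach is approached as far as the arm can. A call with a gripper value outside its range is refused whole. The fingers move at their own pace and stop on an object; the grip force is fixed at half the most. Time passes only in rows, so rows that repeat a pose let the fingers close. It gives the time, the measured TCP pose, the force, the opening and the grip force at its end, in the units of the state.
- get_state(): the state, without advancing time (a new reading comes with each control period).
- grab_frame(name): name is "scene" or "side" or "wrist"; returns a dict with "frame" (400x640x3 uint8, red, green, blue), "range_z" (400x640 float32, m along the optical axis (not along the pixel's ray), 0 where there is no reading), "K" (3x3 intrinsics, pixels), "R" (3x3) and "t" (3): a world point X has camera coordinates R X + t; the wrist camera has in their place "mount" (4x4, takes a point from camera to tool coordinates, whose origin is the TCP and whose axes are the flange's). Camera axes: x right, y down, z forward; pixel columns grow to the right and rows downward; lengths in m; the calibration is good to about 2 mm. The wrist camera is an equidistant fisheye: a pixel r from the principal point sees the ray r / f radians off the axis. A picture is of the moment at which its call begins: read the wrist's pose just before it.
- sign_off(): hands the job in; it is judged then, once.
The state is a dict: "time_s": time; "qpos": joint angles; "joint_velocities": joint speeds; "effort": joint torques, N m; "position": TCP position; "eef_rot": TCP orientation; "ft_force": force on the tool from outside, world axes, zero at the start; "ft_torque": the same for the moment, N m; "finger_gap": opening from 0.0 (shut) to 1.0 (fully open); "grasp_force": force on a finger pad.
Only numpy, scipy, OpenCV 4.12 (cv2) and the standard library are available. Lean on these libraries where they do the work, as an engineer would, in place of code of your own. Each camera call takes 0.05 s, during which the arm holds its last target. There are 200 camera calls.

## Working session

There is one attempt and no reset: what is moved stays moved. The work goes in short steps, Python scripts to look and compute and a tool call to move; the robot and the scene stay as the last step left them, time stands still between calls to the robot, and variables do not carry over. Pictures are saved under pics/ and viewed, at most 14 in all, crops included, and the job is handed in when it is done.

Besides the shell and the picture viewer there is one more tool, called after "Request:" by a JSON object that holds its "api" and its "payload". carry_out: Moves the arm, as the interface text tells. Its arguments: {"type":"object","properties":{"steps":{"type":"array"}},"required":["steps"]}

```bash
ls; mkdir -p pics
python3 - <<'E'
from rig import *
import cv2
print(get_state(), tip_reach)
for n in ["scene","side","wrist"]:
    f=grab_frame(n); cv2.imwrite(f"pics/{n}0.png",f["frame"][:,:,::-1])
    print(n,f["K"].tolist(),f.get("mount"), f.get("R"), f.get("t"))
E
```

```text
pics
{'time_s': 0.0, 'qpos': array([-1.15650401,  0.61589372, -0.01259617,  1.42488098,  0.0081265 ,
        1.10336998, -0.04037468]), 'joint_velocities': array([ 8.74364919e-05, -1.21910607e-04, -1.52226624e-03,  1.20114444e-03,
       -3.71601453e-04,  1.26014879e-04,  1.52777992e-04]), 'effort': array([-8.86962625e-04, -4.58938730e+01,  2.08745878e-01, -1.65743333e+01,
       -6.11548126e-02,  2.05603754e-02,  2.29236539e-04]), 'position': array([0.27719   , 0.58758859, 0.40360313]), 'eef_rot': array([-0.68656444, -3.06516142,  0.00385608]), 'ft_force': array([-0.32330968, -0.44437422,  0.09801603]), 'ft_torque': array([-0.00722082,  0.00701892,  0.0024899 ]), 'grasp_force': 0.0, 'finger_gap': 1.0054758558396955} 0.1861
scene [[442.9014207823229, 0.0, 317.2861590841169], [0.0, 442.9014207823229, 203.3818899231128], [0.0, 0.0, 1.0]] None [[ 0.86197954  0.5069162  -0.00521888]
 [ 0.28259452 -0.48903037 -0.82522096]
 [-0.42087006  0.70984876 -0.56478591]] [-0.51425307 -0.0832486   1.68644185]
side [[374.7661300824307, 0.0, 315.9608181378073], [0.0, 374.7661300824307, 196.56167655100614], [0.0, 0.0, 1.0]] None [[ 0.99986218  0.01114127  0.01230828]
 [ 0.01653001 -0.73698603 -0.67570582]
 [ 0.00154281  0.67581615 -0.73706862]] [-0.59883926  0.05346339  1.09347202]
wrist [[309.70691628693146, 0.0, 316.4814817715807], [0.0, 309.70691628693146, 201.64726545528444], [0.0, 0.0, 1.0]] [[-8.76568506e-06 -9.71276373e-01 -2.37954212e-01  6.60655218e-02]
 [ 9.99998145e-01  4.49789458e-04 -1.87277854e-03 -1.57131749e-03]
 [ 1.92601485e-03 -2.37953787e-01  9.71274568e-01  2.08449890e-02]
 [ 0.00000000e+00  0.00000000e+00  0.00000000e+00  1.00000000e+00]] None None
```

View pics/scene0.png

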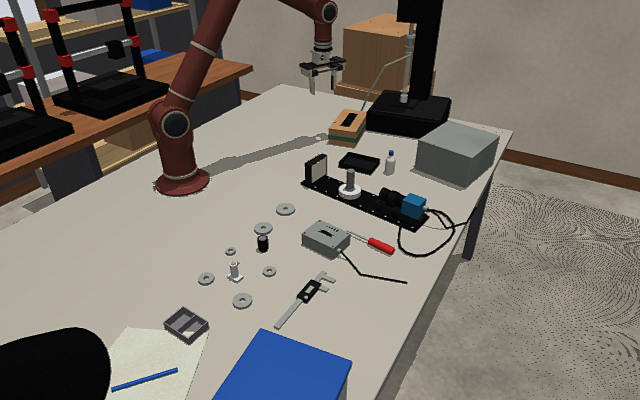

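View pics/side0.png

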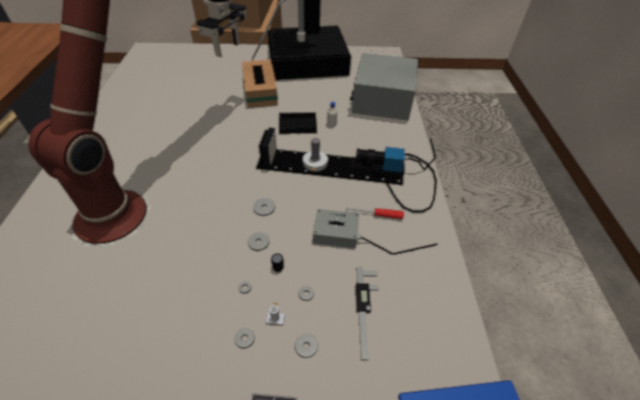

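The scene view shows six rings at about (285,209), (263,228), (230,251), (269,271), (206,278) and (242,299). The rig with the capped spindle is at (349,183), the tray at (358,163) and the dimmer at (326,238).

```bash
cat > h.py <<'E'
import numpy as np, cv2
from rig import *
from scipy.spatial.transform import Rotation as Ro
def cloud(f):
    K=f["K"];v,u=np.mgrid[0:400,0:640];z=f["range_z"].astype(float)
    c=np.stack([(u-K[0,2])/K[0,0]*z,(v-K[1,2])/K[1,1]*z,z],-1)
    return (c-f["t"])@f["R"]   # R^T(c-t)
def ray(f,u,v,h):
    K=f["K"];d=f["R"].T@np.array([(u-K[0,2])/K[0,0],(v-K[1,2])/K[1,1],1]);o=-f["R"].T@f["t"]
    return o+d*(h-o[2])/d[2]
def tool():
    s=get_state();return Ro.from_rotvec(s["eef_rot"]).as_matrix(),s["position"]
def wray(f,u,v,h,T):
    K=f["K"];x=u-K[0,2];y=v-K[1,2];r=np.hypot(x,y);a=r/K[0,0]
    d=np.array([np.sin(a)*x/(r+1e-9),np.sin(a)*y/(r+1e-9),np.cos(a)])
    M=f["mount"];R,p=T
    d=R@(M[:3,:3]@d);o=R@M[:3,3]+p
    return o+d*(h-o[2])/d[2]
def wproj(f,X,T):
    R,p=T;M=f["mount"];c=M[:3,:3].T@(R.T@(np.asarray(X)-p)-M[:3,3]);K=f["K"]
    a=np.arctan2(np.hypot(c[0],c[1]),c[2]);q=c[:2]/np.hypot(c[0],c[1])*a*K[0,0]
    return q+[K[0,2],K[1,2]]
E
python3 - <<'E'
from h import *
for n in ["scene","side"]:
    f=grab_frame(n);P=cloud(f);z=P[...,2]
    b=(abs(z)<0.3)&(P[...,0]>.2)&(P[...,0]<1.1)&(P[...,1]>-.75)&(P[...,1]<.6)&(f["range_z"]>0)
    print(n,"bench z",np.percentile(z[b],[5,25,50,75]))
    for lo,hi in [(.005,.4)]:
        m=(b&(z>lo)&(z<hi)).astype(np.uint8)
        k,l,st,ce=cv2.connectedComponentsWithStats(m,connectivity=4)
        for i in range(1,k):
            if st[i,4]<15: continue
            q=P[l==i]
            print(st[i].tolist(),"mid",((q.min(0)+q.max(0))/2).round(3)[:2],"ext",np.ptp(q,axis=0).round(3),"zmax",q[:,2].max().round(3), f["frame"][l==i].mean(0).astype(int))
E
```

```text
scene bench z [-0.00430503 -0.0021617  -0.00040291  0.00501565]
[309, 77, 6, 18, 91] mid [0.256 0.534] ext [0.026 0.027 0.072] zmax 0.292 [97 92 84]
[328, 124, 29, 23, 491] mid [0.383 0.575] ext [0.128 0.05  0.074] zmax 0.079 [92 78 54]
[415, 133, 72, 55, 2735] mid [0.85  0.537] ext [0.24  0.125 0.134] zmax 0.139 [84 87 83]
[385, 150, 11, 24, 190] mid [0.654 0.452] ext [0.041 0.035 0.09 ] zmax 0.096 [113 114 113]
[301, 152, 155, 105, 3986] mid [0.692 0.265] ext [0.587 0.479 0.103] zmax 0.108 [34 38 41]
[276, 203, 19, 12, 161] mid [0.445 0.037] ext [0.066 0.068 0.009] zmax 0.014 [144 147 141]
[302, 219, 93, 40, 1486] mid [ 0.714 -0.034] ext [0.283 0.14  0.047] zmax 0.052 [110  96  91]
[254, 222, 19, 30, 311] mid [ 0.468 -0.121] ext [0.105 0.127 0.042] zmax 0.047 [89 91 88]
[226, 247, 10, 8, 50] mid [ 0.424 -0.229] ext [0.031 0.031 0.008] zmax 0.013 [129 131 126]
[227, 262, 17, 21, 181] mid [ 0.508 -0.307] ext [0.042 0.033 0.053] zmax 0.058 [137 137 132]
[263, 266, 13, 10, 89] mid [ 0.578 -0.243] ext [0.038 0.036 0.006] zmax 0.011 [139 142 136]
[319, 271, 14, 11, 63] mid [ 0.729 -0.181
[... 1783 characters left out ...]
83] ext [0.059 0.233 0.014] zmax 0.019 [105 103  98]
[238, 281, 13, 12, 96] mid [ 0.422 -0.23 ] ext [0.03  0.03  0.008] zmax 0.013 [131 128 122]
[298, 286, 15, 14, 148] mid [ 0.575 -0.243] ext [0.035 0.037 0.007] zmax 0.013 [135 133 127]
[266, 302, 18, 23, 268] mid [ 0.505 -0.307] ext [0.04  0.035 0.056] zmax 0.061 [137 135 133]
[234, 328, 20, 20, 281] mid [ 0.439 -0.357] ext [0.044 0.044 0.008] zmax 0.013 [136 135 128]
[295, 334, 22, 24, 388] mid [ 0.58  -0.372] ext [0.047 0.051 0.008] zmax 0.014 [143 141 135]
[397, 380, 122, 20, 1618] mid [ 0.852 -0.493] ext [0.211 0.035 0.015] zmax 0.137 [ 47  80 142]
[251, 393, 45, 7, 194] mid [ 0.518 -0.482] ext [0.088 0.012 0.026] zmax 0.031 [85 81 79]
```

Run:
```python
from h import *
from rig import *
for n in ["scene","side"]:
    f=grab_frame(n);P=cloud(f);x,y,z=P[...,0],P[...,1],P[...,2];im=f["frame"].astype(int)
    ok=(f["range_z"]>0)
    def rep(s,m):
        q=P[m&ok]; print(n,s,len(q),"min",q.min(0).round(3),"max",q.max(0).round(3),"med",np.median(q,0).round(3))
    reg=(x>.36)&(x<1)&(y>.13)&(y<.4)&(z>.005)
    rep("cap top",reg&(z>.098)&(x>.46)&(x<.62)); rep("cap side",reg&(z>.05)&(z<.1)&(x>.46)&(x<.62))
    rep("stage",reg&(abs(z-.03)<.004)&(x>.45)&(x<.62)&(im.mean(-1)>150))
    rep("backl",reg&(z>.085)&(x<.46))
    rep("cam",reg&(z>.04)&(x>.65))
    m=(reg&(abs(z-.01)<.004)&(im.mean(-1)<60)&ok)
    q=P[m][:,:2].astype(np.float32); r=cv2.minAreaRect(q); print("bar",r)
    m=ok&(z>.012)&(z<.035)&(im.mean(-1)<60)&(x>.42)&(x<.62)&(y>.38)&(y<.52); print("tray",cv2.minAreaRect(P[m][:,:2].astype(np.float32)))
    m=ok&(abs(z-.045)<.003)&(x>.5)&(x<.73)&(y>-.13)&(y<.02); print("dim",cv2.minAreaRect(P[m][:,:2].astype(np.float32)))
```

```text
scene cap top 39 min [0.584 0.214 0.098] max [0.609 0.246 0.107] med [0.595 0.229 0.103]
scene cap side 117 min [0.46  0.214 0.05 ] max [0.611 0.296 0.1  ] med [0.598 0.224 0.075]
scene stage 95 min [0.557 0.191 0.026] max [0.619 0.271 0.033] med [0.598 0.223 0.029]
scene backl 153 min [0.417 0.201 0.085] max [0.46  0.3   0.103] med [0.447 0.244 0.096]
scene cam 821 min [0.72  0.164 0.04 ] max [0.932 0.228 0.091] med [0.824 0.191 0.073]
bar ((0.7048524618148804, 0.266517698764801), (0.22392402589321136, 0.5855182409286499), 80.59087371826172)
tray ((0.527541995048523, 0.4481964111328125), (0.14181123673915863, 0.11301667243242264), 3.7501912117004395)
dim ((0.6564390659332275, -0.05078418552875519), (0.09333577007055283, 0.12286046892404556), 83.09548950195312)
side cap top 52 min [0.579 0.217 0.098] max [0.605 0.244 0.109] med [0.592 0.225 0.104]
side cap side 101 min [0.58  0.215 0.051] max [0.605 0.23  0.1  ] med [0.592 0.22  0.076]
side stage 134 min [0.556 0.192 0.026] max [0.619 0.264 0.032] med [0.59  0.221 0.029]
side backl 245 min [0.414 0.201 0.085] max [0.458 0.302 0.101] med [0.438 0.245 0.097]
side cam 884 min [0.718 0.165 0.04 ] max [0.925 0.226 0.091] med [0.811 0.19  0.076]
bar ((0.7033175826072693, 0.26537173986434937), (0.22037622332572937, 0.5778188705444336), 80.39950561523438)
tray ((0.5247600078582764, 0.4465888738632202), (0.13126392662525177, 0.10523345321416855), 2.1387569904327393)
dim ((0.652753472328186, -0.05201104283332825), (0.09355346113443375, 0.12019805610179901), 83.37039184570312)
```

```bash
cat >> h.py <<'E'
def plan(*wps):
    """wps: (x,y,ztip,yaw_deg of tool y axis or None) sequential; print shift from each to next in tool axes (mm)"""
    R,p=tool();p=p.copy();a=np.degrees(np.arctan2(R[1,1],R[0,1]))
    print("yaw",a.round(2),"tip",(p+R[:,2]*.186).round(4),"tilt",R[2,:2].round(4))
    for x,y,zt,yw in wps:
        yw=a if yw is None else yw
        d=np.array([x,y,zt+.186])-p
        ya=np.array([np.cos(np.radians(a)),np.sin(np.radians(a)),0]);za=np.array([0,0,-1]);xa=np.cross(ya,za)
        da=(yw-a+90)%180-90
        print("x %.1f y %.1f z %.1f roll %.3f"%(*(1e3*np.array([d@xa,d@ya,d@za])),-np.radians(da)))
        p=p+d;a=a+da
def pic(name,fn,crop=None,scale=1):
    T=tool();f=grab_frame(fn);im=f["frame"]
    if crop: u,v,w,h=crop;im=im[v:v+h,u:u+w]
    cv2.imwrite(f"pics/{name}.png",cv2.resize(im,None,fx=scale,fy=scale,interpolation=cv2.INTER_CUBIC)[:,:,::-1]);return f,T
E
python3 -c "
from h import *
plan((.593,.229,.16,82),(.593,.229,.068,82))"
```

```text
yaw 64.75 tip [0.2772 0.5877 0.2185] tilt [ 0.     -0.0006]
x -438.6 y -189.8 z 58.5 roll -0.301
x 0.0 y 0.0 z 92.0 roll -0.000
```

Request:
{"api": "carry_out", "payload": {"steps": [{"x":-40,"y":-17,"z":0,"roll":-0.05,"fingers":60},{"x":-80,"y":-34,"z":0,"roll":-0.1,"fingers":60},{"x":-120,"y":-51,"z":0,"roll":-0.15,"fingers":60},{"x":-158,"y":-68,"z":0,"roll":-0.2,"fingers":60},{"x":-196,"y":-85,"z":0,"roll":-0.25,"fingers":60},{"x":-234,"y":-102,"z":0,"roll":-0.3,"fingers":60},{"x":-272,"y":-119,"z":20,"roll":-0.3,"fingers":60},{"x":-300,"y":-130,"z":40,"roll":-0.3,"fingers":60}]}}

```text
time_s: 1.02
position: [0.4932, 0.3425, 0.3685]
eef_rot: [0.223, 3.129, 0.005]
ft_force: [0.8, -0.1, -0.4]
finger_gap: 0.645
grasp_force: 0.0
```

```bash
python3 -c "
from h import *
plan((.593,.229,.16,82))"
```

```text
yaw 81.84 tip [0.4941 0.343  0.1826] tilt [-0.0046  0.0035]
x -114.9 y -98.1 z 22.5 roll -0.003
```

Request:
{"api": "carry_out", "payload": {"steps": [{"x":-30,"y":-25,"z":0,"roll":0,"fingers":60},{"x":-60,"y":-50,"z":10,"roll":0,"fingers":60},{"x":-90,"y":-75,"z":10,"roll":0,"fingers":60},{"x":-113,"y":-97,"z":20,"roll":0,"fingers":60},{"x":-113,"y":-97,"z":20,"roll":0,"fingers":60},{"x":-113,"y":-97,"z":20,"roll":0,"fingers":60}]}}

```text
time_s: 1.52
position: [0.5906, 0.2297, 0.3457]
eef_rot: [-0.23, -3.132, 0.003]
ft_force: [-1.0, 1.3, -0.0]
finger_gap: 0.647
grasp_force: 0.0
```

```bash
python3 -c "
from h import *
plan((.593,.229,.068,82))
f,T=pic('w1','wrist')
for X in [(.593,.229,.106),(.593,.229,.03)]: print(wproj(f,X,T))"
```

```text
yaw 81.6 tip [0.5905 0.2293 0.1597] tilt [ 0.0007 -0.0021]
x -2.4 y -0.3 z 91.7 roll -0.007
[319.1163601  222.11575739]
[318.76935894 198.74719761]
```

View pics/w1.png

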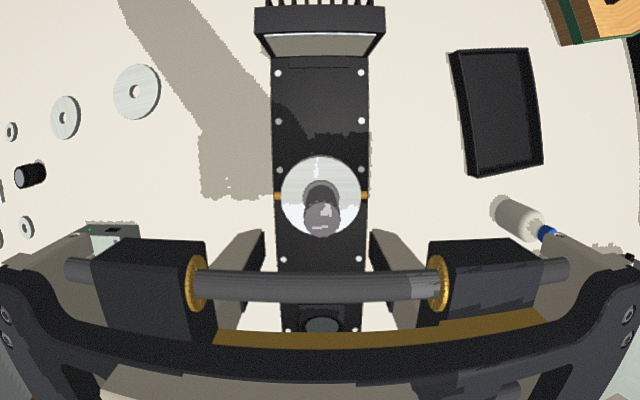

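The wrist view shows the cap's top at about (322,218) on the white stage circle, centre (321,196). The tray is at upper right (500,110). The axis is aligned with the tool.

Run:
```python
from h import *
T=tool();f=grab_frame("wrist");im=f["frame"]
g=cv2.cvtColor(im,cv2.COLOR_RGB2GRAY)
m=(g>140).astype(np.uint8);m[:, :278]=0;m[:,366:]=0;m[:150]=0;m[242:]=0
k,l,st,ce=cv2.connectedComponentsWithStats(m);i=1+st[1:,4].argmax();print(st[i])
c=max(cv2.findContours((l==i).astype(np.uint8),cv2.RETR_EXTERNAL,cv2.CHAIN_APPROX_NONE)[0],key=len)[:,0]
W=np.array([wray(f,u,v,.03,T)[:2] for u,v in c])
def circ(W):
    for _ in range(6):
        A=np.c_[2*W,np.ones(len(W))];s=np.linalg.lstsq(A,(W**2).sum(1),rcond=None)[0];r=np.sqrt(s[2]+s[0]**2+s[1]**2)
        e=abs(np.hypot(*(W-s[:2]).T)-r);W=W[e<=max(.0008,np.percentile(e,85))]
    return s[:2],r,len(W)
print("stage",circ(W))
m=np.zeros_like(g)
# cap top: darker gray disc lower part
P=wray(f,322,219,.106,T);print("captop guess",P)
print("tip",wproj(f,T[1]+T[0]@[0,0,.186],T),wproj(f,T[1]+T[0]@[0,0,.167],T))
```

```text
[ 278  158   86   77 3269]
stage (array([0.59136881, 0.23111171]), np.float64(0.039197212581510044), 184)
captop guess [0.58985592 0.23470008 0.106     ]
tip [319.3756197 245.9691417] [319.63743368 259.66192506]
```

Request:
{"api": "carry_out", "payload": {"steps": [{"x":0,"y":2,"z":30,"roll":0,"fingers":60},{"x":0,"y":2,"z":60,"roll":0,"fingers":60},{"x":0,"y":2,"z":85,"roll":0,"fingers":60},{"x":0,"y":2,"z":92,"roll":0,"fingers":60},{"x":0,"y":2,"z":92,"roll":0,"fingers":25},{"x":0,"y":2,"z":92,"roll":0,"fingers":20},{"x":0,"y":2,"z":92,"roll":0,"fingers":20},{"x":0,"y":2,"z":92,"roll":0,"fingers":20}]}}

```text
time_s: 2.28
position: [0.5901, 0.2353, 0.2567]
eef_rot: [0.22, 3.13, 0.003]
ft_force: [0.1, 0.3, -0.2]
finger_gap: 0.408
grasp_force: 0.0
```

Request:
{"api": "carry_out", "payload": {"steps": [{"x":0,"y":0,"z":0,"roll":0,"fingers":20},{"x":0,"y":0,"z":0,"roll":0,"fingers":20},{"x":0,"y":0,"z":-20,"roll":0,"fingers":20},{"x":0,"y":0,"z":-40,"roll":0,"fingers":20},{"x":0,"y":0,"z":-60,"roll":0,"fingers":20},{"x":0,"y":0,"z":-85,"roll":0,"fingers":20},{"x":0,"y":0,"z":-95,"roll":0,"fingers":20},{"x":0,"y":0,"z":-95,"roll":0,"fingers":20}]}}

```text
time_s: 2.95
position: [0.5903, 0.2349, 0.3528]
eef_rot: [0.221, 3.128, 0.005]
ft_force: [0.8, -0.2, 0.0]
finger_gap: 0.293
grasp_force: 30.0
```

```bash
python3 -c "
from h import *
plan((.528,.447,.165,90),(.528,.447,.045,90))
print(get_state()['finger_gap'])"
```

```text
yaw 81.92 tip [0.5915 0.2354 0.1668] tilt [-0.0057  0.0035]
x 91.5 y 201.2 z 1.8 roll -0.141
x 0.0 y 0.0 z 120.0 roll -0.000
0.29283193523623097
```

Request:
{"api": "carry_out", "payload": {"steps": [{"x":15,"y":34,"z":0,"fingers":20,"roll":0},{"x":30,"y":68,"z":0,"fingers":20,"roll":0},{"x":46,"y":101,"z":0,"fingers":20,"roll":0},{"x":62,"y":135,"z":0,"fingers":20,"roll":0},{"x":77,"y":170,"z":0,"fingers":20,"roll":0},{"x":91,"y":200,"z":0,"fingers":20,"roll":0},{"x":91,"y":200,"z":0,"fingers":20,"roll":0},{"x":91,"y":200,"z":0,"fingers":20,"roll":0}]}}

```text
time_s: 3.62
position: [0.5251, 0.4483, 0.3473]
eef_rot: [-0.211, -3.131, 0.001]
ft_force: [0.6, -0.7, -0.1]
finger_gap: 0.293
grasp_force: 30.0
```

Request:
{"api": "carry_out", "payload": {"steps": [{"x":0,"y":0,"z":30,"fingers":20,"roll":0},{"x":0,"y":0,"z":60,"fingers":20,"roll":0},{"x":0,"y":0,"z":90,"fingers":20,"roll":0},{"x":0,"y":0,"z":105,"fingers":20,"roll":0},{"x":0,"y":0,"z":112,"fingers":20,"roll":0},{"x":0,"y":0,"z":112,"fingers":20,"roll":0},{"x":0,"y":0,"z":112,"fingers":20,"roll":0}]}}

```text
time_s: 4.2
position: [0.5284, 0.4446, 0.2378]
eef_rot: [0.223, 3.133, -0.001]
ft_force: [-0.2, -0.7, -0.4]
finger_gap: 0.297
grasp_force: 30.0
```

```bash
python3 -c "
from h import *
plan((.528,.447,.0455,None))
s=get_state();print(s['finger_gap'],s['grasp_force'],s['ft_force'])
pic('s1','side',(220,60,240,130),3)"
```

```text
yaw 81.85 tip [0.5285 0.4445 0.0518] tilt [-0.0007 -0.0003]
x 0.7 y 2.3 z 6.3 roll -0.000
0.2971579351410062 29.99931918689981 [-0.20214958 -0.66205513 -0.44638528]
```

View pics/s1.png

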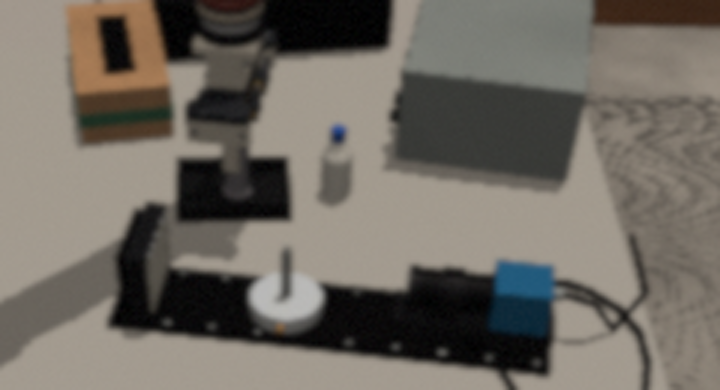

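The cap hangs over the middle of the tray at (238,187), and the spindle at (286,270) is bare. I'll lower it, release and rise.

Request:
{"api": "carry_out", "payload": {"steps": [{"x":0,"y":0,"z":6,"fingers":20,"roll":0},{"x":0,"y":0,"z":6,"fingers":20,"roll":0},{"x":0,"y":0,"z":6,"fingers":40,"roll":0},{"x":0,"y":0,"z":6,"fingers":60,"roll":0},{"x":0,"y":0,"z":6,"fingers":60,"roll":0},{"x":0,"y":0,"z":-25,"fingers":60,"roll":0},{"x":0,"y":0,"z":-65,"fingers":60,"roll":0},{"x":0,"y":0,"z":-105,"fingers":80,"roll":0}]}}

```text
time_s: 4.92
position: [0.5273, 0.4453, 0.343]
eef_rot: [-0.221, -3.132, 0.003]
ft_force: [0.7, 0.4, 1.2]
finger_gap: 0.668
grasp_force: 0.0
```

```bash
python3 -c "
from h import *
plan((.46,.25,.17,None),(.447,.04,.12,82))
for n in ['scene','side']:
    f=grab_frame(n);P=cloud(f)
    m=(f['range_z']>0)&(abs(P[...,0]-.592)<.03)&(abs(P[...,1]-.231)<.03)&(P[...,2]>.045)&(P[...,2]<.12)
    q=P[m];v,u=np.nonzero(m);print(n,len(q),np.median(q,0),q[:,2].max(),u.mean(),v.min(),v.max())
    m=(f['range_z']>0)&(abs(P[...,0]-.528)<.07)&(abs(P[...,1]-.447)<.05)&(P[...,2]>.05)&(P[...,2]<.12)
    q=P[m];print('cap',np.median(q,0) if len(q) else 0, q[:,2].max())
"
```

```text
yaw 81.95 tip [0.5269 0.4449 0.157 ] tilt [ 0.0018 -0.0021]
x 39.2 y -202.8 z -13.0 roll -0.000
x -16.6 y -209.7 z 50.0 roll -0.001
scene 41 [0.59630777 0.22915382 0.07265626] 0.09865372332563821 350.0975609756098 172 185
cap [0.5354521  0.43587091 0.06990237] 0.0828787193815228
side 51 [0.59214303 0.22787784 0.07203846] 0.09598114350127958 314.52941176470586 142 155
cap [0.52883937 0.4343154  0.07215758] 0.0804493152112505
```

Request:
{"api": "carry_out", "payload": {"steps": [{"x":7,"y":-39,"z":-5,"fingers":90,"roll":0},{"x":14,"y":-78,"z":-10,"fingers":90,"roll":0},{"x":21,"y":-117,"z":-13,"fingers":90,"roll":0},{"x":26,"y":-156,"z":-13,"fingers":90,"roll":0},{"x":26,"y":-195,"z":-13,"fingers":90,"roll":0},{"x":26,"y":-234,"z":-13,"fingers":90,"roll":0},{"x":26,"y":-273,"z":-13,"fingers":90,"roll":0},{"x":26,"y":-312,"z":-13,"fingers":90,"roll":0}]}}

```text
time_s: 5.68
position: [0.4574, 0.1385, 0.356]
eef_rot: [0.22, 3.133, 0.0]
ft_force: [1.2, -0.4, 0.3]
finger_gap: 0.967
grasp_force: 0.0
```

Request:
{"api": "carry_out", "payload": {"steps": [{"x":-1,"y":-36,"z":10,"fingers":90,"roll":0},{"x":-3,"y":-72,"z":30,"fingers":90,"roll":0},{"x":-3,"y":-100,"z":50,"fingers":90,"roll":0},{"x":-3,"y":-100,"z":50,"fingers":90,"roll":0},{"x":-3,"y":-100,"z":50,"fingers":90,"roll":0},{"x":-3,"y":-100,"z":50,"fingers":90,"roll":0},{"x":-3,"y":-100,"z":50,"fingers":90,"roll":0}]}}

```text
time_s: 6.27
position: [0.4475, 0.0422, 0.3063]
eef_rot: [0.217, 3.132, 0.002]
ft_force: [0.4, 1.3, 0.4]
finger_gap: 0.964
grasp_force: 0.0
```

```bash
cat >> h.py <<'E'
def circ(W):
    for _ in range(8):
        A=np.c_[2*W,np.ones(len(W))];s=np.linalg.lstsq(A,(W**2).sum(1),rcond=None)[0];r=np.sqrt(s[2]+s[0]**2+s[1]**2)
        e=abs(np.hypot(*(W-s[:2]).T)-r);W=W[e<=max(.0008,np.percentile(e,85))]
    return s[:2],r,len(W)
def rings(f,T,h=.01,lo=110,hi=215,dbg=None):
    """bright-neutral ring candidates in wrist view: hue-based mask (bench is warm, steel is cool)"""
    im=f["frame"].astype(int);m=((im[...,0]-im[...,2])<dbg if dbg is not None else (im[...,0]-im[...,2])<6)
    g=im.mean(-1);m=(m&(g>lo)).astype(np.uint8);m=cv2.morphologyEx(m,cv2.MORPH_OPEN,np.ones((3,3)))
    out=[]
    for c in cv2.findContours(m,cv2.RETR_EXTERNAL,cv2.CHAIN_APPROX_NONE)[0]:
        if len(c)<40: continue
        W=np.array([wray(f,u,v,h,T)[:2] for u,v in c[:,0]]);ce,r,n=circ(W)
        if .013<r<.038 and n>.5*len(c): out.append((ce.round(4),round(2e3*r,1),n,len(c),c[:,0].mean(0).round()))
    return out
E
python3 -c "
from h import *
plan((.444,.038,.003,82))
f,T=pic('w2','wrist')
for o in rings(f,T): print(o)
print(f['frame'][60:240:12,320].tolist())"
```

```text
yaw 82.08 tip [0.4479 0.0424 0.1203] tilt [-0.0019  0.0014]
x 2.9 y -4.7 z 117.3 roll 0.001
[[215, 210, 194], [217, 211, 194], [213, 206, 190], [216, 211, 194], [215, 208, 192], [217, 210, 196], [217, 213, 195], [147, 144, 133], [153, 146, 135], [217, 220, 216], [216, 219, 210], [141, 136, 126], [135, 136, 132], [210, 214, 204], [219, 210, 196]]
```

View pics/w2.png

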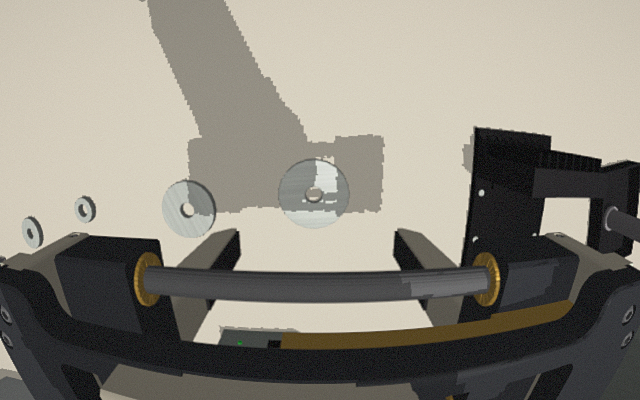

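Ring66 is at (314,194) in the wrist view, half in shadow, and ring59 is at (189,209). I'll change the mask to a colour ratio.

```bash
cat >> h.py <<'E'
def rings(f,T,h=.01,lo=90,roi=None):
    im=cv2.medianBlur(f["frame"],5).astype(float);im=cv2.GaussianBlur(im,(3,3),0)
    m=((im[...,0]/(im[...,2]+1)<1.055)&(im.mean(-1)>lo)).astype(np.uint8)
    m[258:]=0
    out=[]
    for c in cv2.findContours(m,cv2.RETR_EXTERNAL,cv2.CHAIN_APPROX_NONE)[0]:
        if len(c)<40: continue
        W=np.array([wray(f,u,v,h,T)[:2] for u,v in c[:,0]]);ce,r,n=circ(W)
        if .013<r<.038 and n>.4*len(c): out.append((ce.round(4),round(2e3*r,1),n,len(c),c[:,0].mean(0).round()))
    return out
def look():
    T=tool();f=grab_frame("wrist")
    for o in rings(f,T): print(o)
    return f,T
E
python3 -c "
from h import *
look();plan()
"
```

```text
(array([ 0.4384, -0.3535]), np.float64(42.1), 43, 69, array([ 31., 233.]))
(array([ 0.4216, -0.2264]), np.float64(29.2), 52, 64, array([ 84., 210.]))
(array([ 0.4392, -0.0861]), np.float64(57.0), 119, 163, array([189., 208.]))
(array([0.4414, 0.0387]), np.float64(63.5), 172, 198, array([313., 193.]))
yaw 82.1 tip [0.4477 0.0424 0.1203] tilt [-0.0017  0.0011]
```

Request:
{"api": "carry_out", "payload": {"steps": [{"x":5.4,"y":-4.5,"z":35,"fingers":90,"roll":0},{"x":5.4,"y":-4.5,"z":70,"fingers":90,"roll":0},{"x":5.4,"y":-4.5,"z":100,"fingers":90,"roll":0},{"x":5.4,"y":-4.5,"z":114,"fingers":90,"roll":0},{"x":5.4,"y":-4.5,"z":118,"fingers":90,"roll":0},{"x":5.4,"y":-4.5,"z":118,"fingers":90,"roll":0},{"x":5.4,"y":-4.5,"z":118,"fingers":90,"roll":0}]}}

```text
time_s: 6.95
position: [0.4415, 0.0379, 0.1881]
eef_rot: [0.218, 3.133, 0.001]
ft_force: [-0.2, 0.2, 0.0]
finger_gap: 0.967
grasp_force: 0.0
```

```bash
python3 -c "
from h import *
plan((.4415,.0387,.003,None));look()
"
```

```text
yaw 82.03 tip [0.4417 0.038  0.0021] tilt [-0.0012  0.0007]
x 0.1 y 0.8 z -0.9 roll -0.000
(array([ 0.4212, -0.2259]), np.float64(28.5), 33, 64, array([ 10., 247.]))
(array([0.4395, 0.039 ]), np.float64(61.8), 154, 345, array([320., 230.]))
```

Request:
{"api": "carry_out", "payload": {"steps": [{"x":0,"y":0,"z":0,"fingers":70,"roll":0},{"x":0,"y":0,"z":0,"fingers":58,"roll":0},{"x":0,"y":0,"z":0,"fingers":58,"roll":0},{"x":0,"y":0,"z":0,"fingers":58,"roll":0},{"x":0,"y":0,"z":0,"fingers":58,"roll":0},{"x":0,"y":0,"z":0,"fingers":58,"roll":0},{"x":0,"y":0,"z":-10,"fingers":58,"roll":0},{"x":0,"y":0,"z":-25,"fingers":58,"roll":0}]}}

```text
time_s: 7.67
position: [0.4403, 0.0367, 0.2118]
eef_rot: [-0.221, -3.129, 0.002]
ft_force: [0.9, -1.8, -2.0]
finger_gap: 0.702
grasp_force: 30.0
```

Request:
{"api": "carry_out", "payload": {"steps": [{"x":0,"y":0,"z":-25,"fingers":58,"roll":0},{"x":0,"y":0,"z":-50,"fingers":58,"roll":0},{"x":0,"y":0,"z":-75,"fingers":58,"roll":0},{"x":0,"y":0,"z":-100,"fingers":58,"roll":0},{"x":0,"y":0,"z":-120,"fingers":58,"roll":0},{"x":0,"y":0,"z":-120,"fingers":58,"roll":0}]}}

```text
time_s: 8.17
position: [0.4416, 0.0367, 0.3355]
eef_rot: [0.222, 3.127, 0.001]
ft_force: [0.8, -0.1, -1.8]
finger_gap: 0.708
grasp_force: 30.0
```

```bash
python3 -c "
from h import *
plan((.591,.231,.14,82));f,T=pic('w3','wrist',(200,150,240,150),3)
print(wproj(f,T[1]+T[0]@[0,0,.1765],T))
"
```

```text
yaw 81.89 tip [0.4428 0.0368 0.1495] tilt [-0.0062  0.0011]
x -120.5 y 213.4 z 9.5 roll -0.002
[319.49920641 252.46917464]
```

View pics/w3.png

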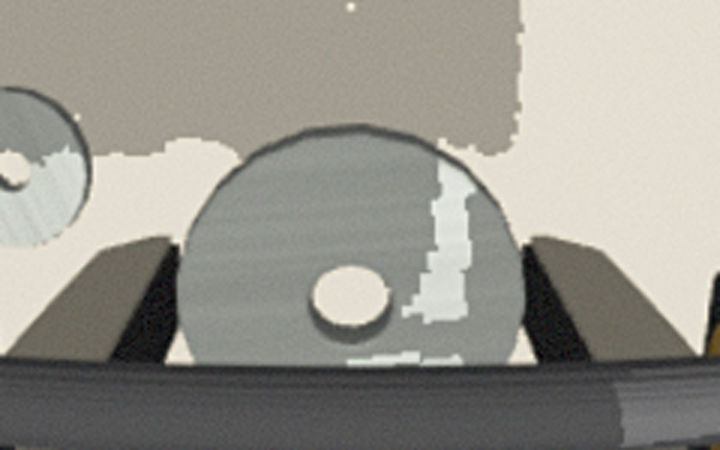

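The held ring is centred between the fingers, with its bore at crop (350,303), which is image (317,251). I'll use the wrist depth to mask the ring's top face and fit its centre.

```bash
cat >> h.py <<'E'
def wcloud(f):
    """wrist depth -> tool coords"""
    K=f["K"];v,u=np.mgrid[0:400,0:640];x=u-K[0,2];y=v-K[1,2];r=np.hypot(x,y)+1e-9;a=r/K[0,0]
    d=np.stack([np.sin(a)*x/r,np.sin(a)*y/r,np.cos(a)],-1);c=d/d[...,2:]*f["range_z"][...,None].astype(float)
    return c@f["mount"][:3,:3].T+f["mount"][:3,3]
I=(np.eye(3),np.zeros(3))
def held(f,zt=.178,D=66):
    """centre of held ring in tool xy (mm) from top-face depth mask"""
    P=wcloud(f);m=(abs(P[...,2]-zt)<.0045)&(abs(P[...,1])<D/2e3+.003)&(abs(P[...,0])<.05)
    m=cv2.morphologyEx(m.astype(np.uint8),cv2.MORPH_OPEN,np.ones((3,3)))
    cs,hi=cv2.findContours(m,cv2.RETR_CCOMP,cv2.CHAIN_APPROX_NONE)
    for c,h in zip(cs,hi[0]):
        if len(c)<25: continue
        W=np.array([wray(f,u,v,zt,I)[:2] for u,v in c[:,0]])
        ce,r,n=circ(W);print("hole" if h[3]>=0 else "outer",(ce*1e3).round(2),"D",round(2e3*r,1),n,len(c),"xmax",(W[:,0].max()*1e3).round(1),"y",(W[:,1].min()*1e3).round(1),(W[:,1].max()*1e3).round(1))
E
python3 -c "
from h import *
f=grab_frame('wrist');held(f)
print((wray(f,316.7,251.2,.178,I)*1e3).round(1))
P=wcloud(f);print(P[205:250:6,317,2].round(4))
"
```

```text
outer [ 0.6 -1.7] D 63.8 194 389 xmax 32.2 y -35.9 35.9
hole [ 0.64 -1.65] D 14.8 78 81 xmax 7.9 y -9.6 7.4
[ 1.00e-01 -1.50e+00  1.78e+02]
[0.1784 0.1791 0.1784 0.1789 0.1788 0.1796 0.3368 0.3346]
```

Request:
{"api": "carry_out", "payload": {"steps": [{"x":-18,"y":21,"z":0,"fingers":58,"roll":0},{"x":-42,"y":49,"z":0,"fingers":58,"roll":0},{"x":-66,"y":78,"z":0,"fingers":58,"roll":0},{"x":-90,"y":107,"z":0,"fingers":58,"roll":0},{"x":-114,"y":135,"z":0,"fingers":58,"roll":0},{"x":-138,"y":163,"z":0,"fingers":58,"roll":0},{"x":-160,"y":190,"z":0,"fingers":58,"roll":0},{"x":-175,"y":207,"z":0,"fingers":58,"roll":0}]}}

```text
time_s: 8.93
position: [0.6442, 0.2204, 0.3287]
eef_rot: [-0.217, -3.13, 0.0]
ft_force: [0.6, 0.2, -2.1]
finger_gap: 0.704
grasp_force: 30.0
```

Request:
{"api": "carry_out", "payload": {"steps": [{"x":-4,"y":5,"z":0,"fingers":58,"roll":0},{"x":-4,"y":5,"z":0,"fingers":58,"roll":0},{"x":-4,"y":5,"z":0,"fingers":58,"roll":0},{"x":-4,"y":5,"z":0,"fingers":58,"roll":0},{"x":-4,"y":5,"z":0,"fingers":58,"roll":0},{"x":-4,"y":5,"z":0,"fingers":58,"roll":0}]}}

```text
time_s: 9.43
position: [0.6476, 0.2206, 0.3329]
eef_rot: [-0.223, -3.133, 0.001]
ft_force: [0.0, -0.0, -2.8]
finger_gap: 0.707
grasp_force: 30.0
```

```bash
cat >> h.py <<'E'
def spin(f,T):
    """spindle points in tool xy (mm) from depth, at world heights .045-.098"""
    P=wcloud(f);W=P@T[0].T+T[1]
    m=(abs(W[...,0]-.591)<.03)&(abs(W[...,1]-.231)<.03)&(W[...,2]>.05)&(W[...,2]<.105)&(f["range_z"]>0)
    q=P[m];w=W[m];print("spindle n",len(q),"tool med",(np.median(q,0)*1e3).round(1),"zmax",w[:,2].max().round(3))
    for lo,hi in [(.05,.07),(.07,.088),(.09,.105)]:
        k=(w[:,2]>lo)&(w[:,2]<hi)
        if k.sum()>3: print(lo,"tool x",(q[k,0].min()*1e3).round(1),(q[k,0].max()*1e3).round(1),"y",(q[k,1].min()*1e3).round(1),(q[k,1].max()*1e3).round(1))
    return m
E
python3 -c "
from h import *
plan();f,T=pic('w4','wrist',(200,60,240,200),3);held(f);m=spin(f,T)
v,u=np.nonzero(m);print(u.min(),u.max(),v.min(),v.max())
print(get_state()['finger_gap'])
"
```

```text
yaw 81.85 tip [0.6475 0.2204 0.1469] tilt [ 0.0004 -0.0009]
outer [ 0.68 -1.72] D 63.6 190 383 xmax 32.2 y -35.9 35.4
hole [ 0.73 -1.77] D 14.8 77 79 xmax 7.9 y -9.5 5.8
spindle n 215 tool med [ 57.1   2.7 240.3] zmax 0.098
0.05 tool x 57.1 62.8 y -3.0 2.7
0.07 tool x 50.8 62.4 y -2.8 8.8
0.09 tool x 51.7 61.1 y -2.1 7.2
315 331 132 149
0.7085547952031932
```

View pics/w4.png

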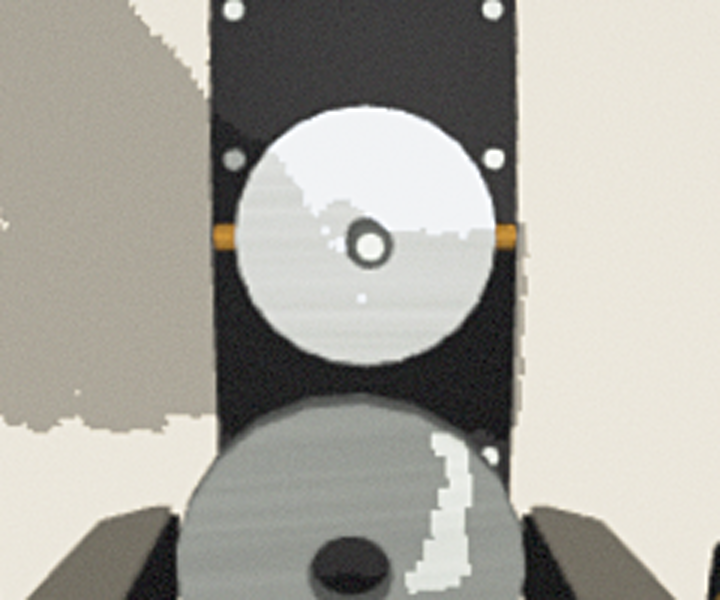

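The stage is centred at crop (366,235), with the white spindle tip at crop (370,247), which is image (323.3,142.3). Both are clear of the held ring.

```bash
cat >> h.py <<'E'
def spintip(f,T,zs=.098,guess=(.591,.231)):
    """white tip disc centroid -> world xy and tool xy(mm)"""
    u,v=wproj(f,[*guess,zs],T).astype(int);im=f["frame"].mean(-1);best=None
    w=im[v-9:v+10,u-9:u+10]
    m=(w>215).astype(np.uint8);k,l,st,ce=cv2.connectedComponentsWithStats(m)
    for i in range(1,k):
        print("cand",ce[i]+[u-9,v-9],st[i,4],(T[0].T@(wray(f,*(ce[i]+[u-9,v-9]),zs,T)-T[1])*1e3)[:2].round(2),wray(f,*(ce[i]+[u-9,v-9]),zs,T).round(4))
E
python3 -c "
from h import *
plan();T=tool();f=grab_frame('wrist');spintip(f,T)
w=wray(f,323.3,142.3,.098,T);print(w,((w-T[1])@T[0]*1e3).round(2))
w=wray(f,322,138.3,.03,T);print(w,((w-T[1])@T[0]*1e3).round(2))
"
```

```text
yaw 81.87 tip [0.6476 0.2208 0.147 ] tilt [ 0.     -0.0005]
cand [322.16901408 134.1971831 ] 71 [61.82  2.17] [0.5868 0.2316 0.098 ]
cand [322.43396226 141.54716981] 53 [56.73  2.36] [0.5918 0.2311 0.098 ]
cand [331. 144.] 3 [55.05  8.27] [0.5943 0.2367 0.098 ]
cand [315.5   148.125] 8 [52.16 -2.41] [0.5957 0.2257 0.098 ]
cand [328.9 148.3] 10 [52.06  6.83] [0.5971 0.2349 0.098 ]
[0.5924173  0.23162284 0.098     ] [ 56.21   2.96 235.02]
[0.59206496 0.23183344 0.03      ] [ 56.58   3.15 303.02]
```

Request:
{"api": "carry_out", "payload": {"steps": [{"x":15,"y":1.1,"z":0,"fingers":58,"roll":0},{"x":33,"y":2.2,"z":0,"fingers":58,"roll":0},{"x":48,"y":3.3,"z":0,"fingers":58,"roll":0},{"x":55.8,"y":4.4,"z":0,"fingers":58,"roll":0},{"x":55.8,"y":4.4,"z":10,"fingers":58,"roll":0},{"x":55.8,"y":4.4,"z":25,"fingers":58,"roll":0},{"x":55.8,"y":4.4,"z":38,"fingers":58,"roll":0},{"x":55.8,"y":4.4,"z":38,"fingers":58,"roll":0}]}}

```text
time_s: 10.2
position: [0.5932, 0.2329, 0.2913]
eef_rot: [-0.222, -3.129, 0.005]
ft_force: [-1.1, -0.5, -3.8]
finger_gap: 0.71
grasp_force: 30.0
```

```bash
python3 -c "
from h import *
plan();f,T=pic('w5','wrist',(240,180,160,110),4);held(f)
"
```

```text
yaw 81.89 tip [0.5923 0.2324 0.1053] tilt [ 0.0042 -0.0037]
outer [ 0.77 -1.76] D 63.5 192 382 xmax 32.7 y -35.9 35.9
hole [ 0.76 -1.64] D 14.8 79 82 xmax 7.9 y -9.0 7.4
```

View pics/w5.png

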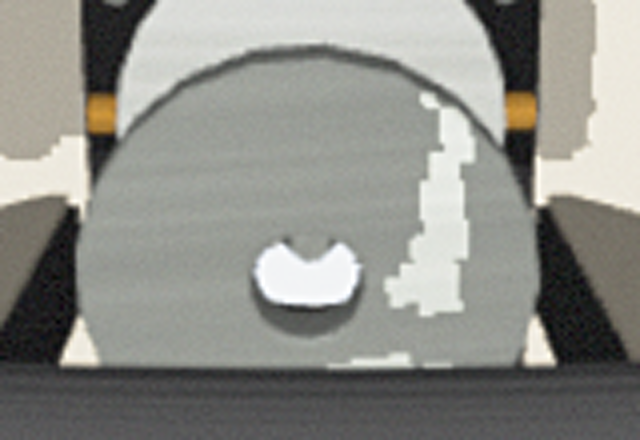

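Through the bore the spindle tip shows centred laterally, at crop (310,245), so I'll descend.

Request:
{"api": "carry_out", "payload": {"steps": [{"x":0,"y":0,"z":8,"fingers":58,"roll":0},{"x":0,"y":0,"z":16,"fingers":58,"roll":0},{"x":0,"y":0,"z":24,"fingers":58,"roll":0},{"x":0,"y":0,"z":32,"fingers":58,"roll":0},{"x":0,"y":0,"z":32,"fingers":58,"roll":0}]}}

```text
time_s: 10.67
position: [0.5928, 0.2337, 0.2604]
eef_rot: [-0.221, -3.131, 0.002]
ft_force: [-0.4, -0.5, -1.8]
finger_gap: 0.709
grasp_force: 30.0
```

```bash
python3 -c "
from h import *
plan();f=grab_frame('wrist');held(f);print(get_state()['ft_force'],get_state()['ft_torque'])
"
```

```text
yaw 81.94 tip [0.5923 0.2335 0.0744] tilt [ 0.0027 -0.0017]
outer [ 9.41 33.22] D 4.8 22 28 xmax 11.7 y 30.8 35.9
outer [ 0.89 -1.76] D 63.4 185 342 xmax 32.2 y -35.9 32.1
hole [-0.42 -1.6 ] D 15.7 58 118 xmax 7.9 y -9.0 5.8
[-1.70491582 -0.03999578 -2.84956874] [-0.21899367  0.37296067 -0.04370413]
```

Request:
{"api": "carry_out", "payload": {"steps": [{"x":0,"y":0,"z":10,"fingers":58,"roll":0},{"x":0,"y":0,"z":20,"fingers":58,"roll":0},{"x":0,"y":0,"z":30,"fingers":58,"roll":0},{"x":0,"y":0,"z":37,"fingers":58,"roll":0},{"x":0,"y":0,"z":40.5,"fingers":58,"roll":0},{"x":0,"y":0,"z":40.5,"fingers":58,"roll":0},{"x":0,"y":0,"z":40.5,"fingers":58,"roll":0}]}}

```text
time_s: 11.3
position: [0.5931, 0.234, 0.2214]
eef_rot: [-0.221, -3.132, 0.001]
ft_force: [-2.1, -0.5, -3.9]
finger_gap: 0.705
grasp_force: 30.0
```

Request:
{"api": "carry_out", "payload": {"steps": [{"x":0,"y":0,"z":0,"fingers":70,"roll":0},{"x":0,"y":0,"z":0,"fingers":82,"roll":0},{"x":0,"y":0,"z":0,"fingers":82,"roll":0},{"x":0,"y":0,"z":0,"fingers":82,"roll":0},{"x":0,"y":0,"z":-25,"fingers":82,"roll":0},{"x":0,"y":0,"z":-60,"fingers":82,"roll":0},{"x":0,"y":0,"z":-100,"fingers":82,"roll":0},{"x":0,"y":0,"z":-120,"fingers":82,"roll":0}]}}

```text
time_s: 11.97
position: [0.5945, 0.2347, 0.3477]
eef_rot: [0.22, 3.126, 0.007]
ft_force: [0.9, 1.0, -0.0]
finger_gap: 0.881
grasp_force: 0.0
```

```bash
python3 -c "
from h import *
plan((.5,-.01,.15,None),(.441,-.087,.12,None));
for n in ['side','scene']:
    f=grab_frame(n);P=cloud(f);m=(f['range_z']>0)&(abs(P[...,0]-.592)<.045)&(abs(P[...,1]-.231)<.045)&(P[...,2]>.034)&(P[...,2]<.06)
    q=P[m];print(n,len(q),np.median(q,0).round(4),q.min(0).round(3),q.max(0).round(3))
"
```

```text
yaw 81.94 tip [0.5961 0.2354 0.1618] tilt [-0.0079  0.0051]
x 59.3 y -255.5 z 11.7 roll -0.000
x 47.6 y -84.5 z 30.0 roll -0.000
side 216 [0.5927 0.2263 0.0385] [0.56  0.199 0.034] [0.622 0.263 0.06 ]
scene 152 [0.5996 0.2285 0.0385] [0.565 0.2   0.035] [0.629 0.267 0.06 ]
```

Request:
{"api": "carry_out", "payload": {"steps": [{"x":12,"y":-38,"z":0,"fingers":82,"roll":0},{"x":24,"y":-76,"z":0,"fingers":82,"roll":0},{"x":36,"y":-114,"z":0,"fingers":82,"roll":0},{"x":48,"y":-152,"z":0,"fingers":82,"roll":0},{"x":60,"y":-190,"z":0,"fingers":82,"roll":0},{"x":72,"y":-228,"z":0,"fingers":82,"roll":0},{"x":84,"y":-266,"z":10,"fingers":82,"roll":0},{"x":96,"y":-304,"z":20,"fingers":82,"roll":0}]}}

```text
time_s: 12.73
position: [0.4547, -0.0549, 0.3222]
eef_rot: [0.22, 3.132, -0.0]
ft_force: [0.3, -1.7, -0.3]
finger_gap: 0.884
grasp_force: 0.0
```

Request:
{"api": "carry_out", "payload": {"steps": [{"x":11,"y":-36,"z":20,"fingers":82,"roll":0},{"x":11,"y":-36,"z":20,"fingers":82,"roll":0},{"x":11,"y":-36,"z":20,"fingers":82,"roll":0},{"x":11,"y":-36,"z":20,"fingers":82,"roll":0},{"x":11,"y":-36,"z":20,"fingers":82,"roll":0},{"x":11,"y":-36,"z":20,"fingers":82,"roll":0}]}}

```text
time_s: 13.23
position: [0.4406, -0.0861, 0.3025]
eef_rot: [0.216, 3.133, 0.001]
ft_force: [-0.3, 0.6, 0.8]
finger_gap: 0.882
grasp_force: 0.0
```

```bash
python3 -c "
from h import *
look();plan((.439,-.087,.003,None))"
```

```text
(array([ 0.4375, -0.3541]), np.float64(41.5), 37, 84, array([ 87., 225.]))
(array([ 0.4213, -0.2275]), np.float64(29.3), 69, 83, array([173., 201.]))
(array([ 0.4388, -0.0875]), np.float64(56.8), 156, 178, array([316., 199.]))
yaw 82.11 tip [ 0.4407 -0.0861  0.1165] tilt [-0.0013  0.0006]
x 1.4 y -1.0 z 113.5 roll -0.000
```

Request:
{"api": "carry_out", "payload": {"steps": [{"x":1.6,"y":-1.5,"z":35,"fingers":82,"roll":0},{"x":1.6,"y":-1.5,"z":70,"fingers":82,"roll":0},{"x":1.6,"y":-1.5,"z":100,"fingers":82,"roll":0},{"x":1.6,"y":-1.5,"z":111,"fingers":82,"roll":0},{"x":1.6,"y":-1.5,"z":114,"fingers":82,"roll":0},{"x":1.6,"y":-1.5,"z":114,"fingers":82,"roll":0},{"x":1.6,"y":-1.5,"z":114,"fingers":70,"roll":0},{"x":1.6,"y":-1.5,"z":114,"fingers":52,"roll":0}]}}

```text
time_s: 13.95
position: [0.4386, -0.0886, 0.189]
eef_rot: [0.22, 3.131, -0.0]
ft_force: [1.0, 0.1, -1.0]
finger_gap: 0.786
grasp_force: 0.0
```

Request:
{"api": "carry_out", "payload": {"steps": [{"x":0,"y":0,"z":0,"fingers":52,"roll":0},{"x":0,"y":0,"z":0,"fingers":52,"roll":0},{"x":0,"y":0,"z":0,"fingers":52,"roll":0},{"x":0,"y":0,"z":0,"fingers":52,"roll":0}]}}

```text
time_s: 14.28
position: [0.4384, -0.0884, 0.1889]
eef_rot: [0.22, 3.132, 0.001]
ft_force: [-0.5, 2.8, 6.2]
finger_gap: 0.625
grasp_force: 30.0
```

Request:
{"api": "carry_out", "payload": {"steps": [{"x":0,"y":0,"z":-10,"fingers":52,"roll":0},{"x":0,"y":0,"z":-30,"fingers":52,"roll":0},{"x":0,"y":0,"z":-60,"fingers":52,"roll":0},{"x":0,"y":0,"z":-90,"fingers":52,"roll":0},{"x":0,"y":0,"z":-120,"fingers":52,"roll":0},{"x":0,"y":0,"z":-140,"fingers":52,"roll":0},{"x":0,"y":0,"z":-140,"fingers":52,"roll":0}]}}

```text
time_s: 14.87
position: [0.4386, -0.0894, 0.3315]
eef_rot: [0.222, 3.126, -0.002]
ft_force: [-0.1, -0.8, -1.4]
finger_gap: 0.628
grasp_force: 30.0
```

```bash
python3 -c "
from h import *
T=tool();f=grab_frame('wrist');held(f,.178,59);plan((.648,.223,.142,None));print(get_state()['finger_gap']*93)"
```

```text
outer [ 9.36 29.46] D 5.0 24 28 xmax 11.7 y 26.9 31.9
outer [ 0.44 -1.66] D 56.5 176 307 xmax 28.5 y -31.6 28.3
hole [ 0.35 -1.59] D 14.9 78 78 xmax 7.9 y -9.1 5.8
yaw 81.89 tip [ 0.4387 -0.0895  0.1435] tilt [-0.0041 -0.0006]
x -163.9 y 338.7 z 1.5 roll -0.000
58.24731656038329
```

Request:
{"api": "carry_out", "payload": {"steps": [{"x":-9,"y":19,"z":0,"fingers":52,"roll":0},{"x":-25,"y":51,"z":0,"fingers":52,"roll":0},{"x":-42,"y":86,"z":0,"fingers":52,"roll":0},{"x":-59,"y":121,"z":0,"fingers":52,"roll":0},{"x":-76,"y":157,"z":0,"fingers":52,"roll":0},{"x":-93,"y":193,"z":0,"fingers":52,"roll":0},{"x":-110,"y":228,"z":0,"fingers":52,"roll":0},{"x":-127,"y":263,"z":0,"fingers":52,"roll":0}]}}

```text
time_s: 15.58
position: [0.6006, 0.1552, 0.3249]
eef_rot: [-0.22, -3.129, 0.004]
ft_force: [0.7, 0.1, -2.9]
finger_gap: 0.628
grasp_force: 30.0
```

Request:
{"api": "carry_out", "payload": {"steps": [{"x":-16,"y":33,"z":0,"fingers":52,"roll":0},{"x":-29,"y":60,"z":0,"fingers":52,"roll":0},{"x":-37,"y":76,"z":0,"fingers":52,"roll":0},{"x":-37,"y":76,"z":0,"fingers":52,"roll":0},{"x":-37,"y":76,"z":0,"fingers":52,"roll":0},{"x":-37,"y":76,"z":0,"fingers":52,"roll":0},{"x":-37,"y":76,"z":0,"fingers":52,"roll":0}]}}

```text
time_s: 16.17
position: [0.6475, 0.2217, 0.3268]
eef_rot: [-0.224, -3.131, 0.005]
ft_force: [-0.1, 0.3, -2.6]
finger_gap: 0.626
grasp_force: 30.0
```

```bash
python3 -c "
from h import *
plan((.593,.2335,.105,None));T=tool();f=grab_frame('wrist');held(f,.178,59);spintip(f,T);spin(f,T);print(get_state()['finger_gap']*93)"
```

```text
yaw 81.8 tip [0.647  0.2212 0.1408] tilt [ 0.0022 -0.0031]
x 55.7 y 3.9 z 35.8 roll -0.000
outer [ 9.39 29.44] D 5.0 26 31 xmax 11.7 y 26.9 32.0
outer [ 0.49 -1.73] D 56.4 181 325 xmax 29.0 y -33.1 28.0
hole [ 0.25 -1.7 ] D 15.2 76 84 xmax 7.9 y -9.1 5.8
cand [327.625 133.625] 16 [62.35  5.7 ] [0.586  0.2356 0.098 ]
cand [322.13793103 143.15517241] 58 [55.92  2.06] [0.5919 0.2311 0.098 ]
cand [313.  145.5] 2 [54.34 -4.06] [0.5926 0.2248 0.098 ]
spindle n 216 tool med [ 56.5   2.  233.4] zmax 0.098
0.05 tool x 59.4 62.1 y -2.2 2.5
0.07 tool x 50.5 61.2 y -2.8 7.1
0.09 tool x 51.4 60.6 y -2.8 7.0
57.815633748777756
```

Request:
{"api": "carry_out", "payload": {"steps": [{"x":15,"y":1.1,"z":0,"fingers":52,"roll":0},{"x":33,"y":2.2,"z":0,"fingers":52,"roll":0},{"x":48,"y":3.3,"z":0,"fingers":52,"roll":0},{"x":55.6,"y":3.9,"z":0,"fingers":52,"roll":0},{"x":55.6,"y":3.9,"z":15,"fingers":52,"roll":0},{"x":55.6,"y":3.9,"z":30,"fingers":52,"roll":0},{"x":55.6,"y":3.9,"z":34,"fingers":52,"roll":0},{"x":55.6,"y":3.9,"z":34,"fingers":52,"roll":0}]}}

```text
time_s: 16.88
position: [0.5932, 0.2344, 0.293]
eef_rot: [-0.223, -3.131, 0.003]
ft_force: [-0.5, -0.6, -1.7]
finger_gap: 0.626
grasp_force: 30.0
```

Request:
{"api": "carry_out", "payload": {"steps": [{"x":0,"y":0,"z":8,"fingers":52,"roll":0},{"x":0,"y":0,"z":16,"fingers":52,"roll":0},{"x":0,"y":0,"z":24,"fingers":52,"roll":0},{"x":0,"y":0,"z":32,"fingers":52,"roll":0},{"x":0,"y":0,"z":32,"fingers":52,"roll":0}]}}

```text
time_s: 17.3
position: [0.5926, 0.2348, 0.2596]
eef_rot: [-0.221, -3.13, 0.004]
ft_force: [-2.0, -2.1, -3.7]
finger_gap: 0.622
grasp_force: 30.0
```

```bash
python3 -c "
from h import *
plan((.593,.2335,.0435,None));f=grab_frame('wrist');held(f,.178,59);print(get_state()['ft_force'],get_state()['finger_gap']*93)"
```

```text
yaw 81.92 tip [0.5919 0.2344 0.0736] tilt [ 0.0035 -0.0026]
x -0.6 y -1.2 z 30.1 roll -0.000
outer [ 9.91 29.38] D 4.4 26 26 xmax 11.7 y 26.9 31.9
outer [ 0.6  -1.77] D 56.3 167 385 xmax 29.0 y -31.5 28.2
[-2.57057564 -1.93146471 -4.04688884] 58.509363224781076
```

Request:
{"api": "carry_out", "payload": {"steps": [{"x":0.5,"y":-0.6,"z":8,"fingers":52,"roll":0},{"x":0.5,"y":-0.6,"z":16,"fingers":52,"roll":0},{"x":0.5,"y":-0.6,"z":24,"fingers":52,"roll":0},{"x":0.5,"y":-0.6,"z":29,"fingers":52,"roll":0},{"x":0.5,"y":-0.6,"z":30,"fingers":52,"roll":0},{"x":0.5,"y":-0.6,"z":30,"fingers":52,"roll":0}]}}

```text
time_s: 17.85
position: [0.5924, 0.2346, 0.2311]
eef_rot: [-0.221, -3.132, 0.002]
ft_force: [-3.5, -2.6, -4.2]
finger_gap: 0.626
grasp_force: 30.0
```

Request:
{"api": "carry_out", "payload": {"steps": [{"x":0,"y":0,"z":0,"fingers":63,"roll":0},{"x":0,"y":0,"z":0,"fingers":74,"roll":0},{"x":0,"y":0,"z":0,"fingers":74,"roll":0},{"x":0,"y":0,"z":0,"fingers":74,"roll":0},{"x":0,"y":0,"z":-25,"fingers":74,"roll":0},{"x":0,"y":0,"z":-60,"fingers":74,"roll":0},{"x":0,"y":0,"z":-95,"fingers":74,"roll":0},{"x":0,"y":0,"z":-110,"fingers":74,"roll":0}]}}

```text
time_s: 18.52
position: [0.5943, 0.2361, 0.3482]
eef_rot: [0.22, 3.124, 0.01]
ft_force: [0.9, -0.3, 0.6]
finger_gap: 0.796
grasp_force: 0.0
```

```bash
cat >> h.py <<'E'
def cone(lo=.034):
    for n in ['side','scene']:
        f=grab_frame(n);P=cloud(f);g=(f['range_z']>0)&(np.hypot(P[...,0]-.592,P[...,1]-.231)<.05)
        for k in range(6):
            z0=.04+.01*k;m=g&(abs(P[...,2]-z0)<.004);q=P[m]
            if len(q)>12:print(n,int(z0*1e3),len(q),"x",q[:,0].min().round(3),q[:,0].max().round(3),"y",q[:,1].min().round(3),q[:,1].max().round(3))
def allrings():
    f=grab_frame('side');P=cloud(f);z=P[...,2]
    m=((z>.005)&(z<.016)&(P[...,0]>.3)&(P[...,0]<.8)&(P[...,1]>-.6)&(P[...,1]<.18)&(f['range_z']>0)).astype(np.uint8)
    k,l,st,ce=cv2.connectedComponentsWithStats(m,connectivity=4)
    for i in range(1,k):
        q=P[l==i];e=np.ptp(q,axis=0)
        if st[i,4]>60 and .024<e[0]<.075 and .024<e[1]<.075: print("ring",((q.min(0)+q.max(0))/2).round(3)[:2],e.round(3)[:2])
E
python3 -c "
from h import *
plan((.582,-.372,.13,None));cone();allrings()"
```

```text
yaw 81.96 tip [0.5962 0.2371 0.1622] tilt [-0.0097  0.0068]
x -72.9 y -603.9 z 32.2 roll -0.000
side 40 60 x 0.56 0.622 y 0.196 0.24
side 50 146 x 0.563 0.619 y 0.204 0.261
scene 40 42 x 0.568 0.629 y 0.196 0.247
scene 50 96 x 0.566 0.625 y 0.203 0.264
ring [ 0.422 -0.228] [0.03  0.031]
ring [ 0.575 -0.243] [0.035 0.038]
ring [ 0.505 -0.31 ] [0.04  0.029]
ring [ 0.439 -0.356] [0.044 0.044]
ring [ 0.579 -0.372] [0.047 0.051]
```

Request:
{"api": "carry_out", "payload": {"steps": [{"x":-4,"y":-36,"z":0,"fingers":74,"roll":0},{"x":-8,"y":-74,"z":0,"fingers":74,"roll":0},{"x":-13,"y":-112,"z":0,"fingers":74,"roll":0},{"x":-18,"y":-150,"z":0,"fingers":74,"roll":0},{"x":-23,"y":-188,"z":0,"fingers":74,"roll":0},{"x":-28,"y":-226,"z":0,"fingers":74,"roll":0},{"x":-32,"y":-264,"z":0,"fingers":74,"roll":0},{"x":-36,"y":-302,"z":0,"fingers":74,"roll":0}]}}

```text
time_s: 19.33
position: [0.5855, -0.0707, 0.3405]
eef_rot: [-0.22, -3.132, -0.001]
ft_force: [0.9, -0.3, 0.0]
finger_gap: 0.792
grasp_force: 0.0
```

Request:
{"api": "carry_out", "payload": {"steps": [{"x":-4,"y":-38,"z":0,"fingers":74,"roll":0},{"x":-8,"y":-76,"z":0,"fingers":74,"roll":0},{"x":-13,"y":-114,"z":0,"fingers":74,"roll":0},{"x":-18,"y":-152,"z":0,"fingers":74,"roll":0},{"x":-23,"y":-190,"z":10,"fingers":74,"roll":0},{"x":-28,"y":-228,"z":20,"fingers":74,"roll":0},{"x":-33,"y":-264,"z":30,"fingers":74,"roll":0},{"x":-37,"y":-302,"z":40,"fingers":74,"roll":0}]}}

```text
time_s: 20.0
position: [0.5801, -0.3745, 0.2997]
eef_rot: [-0.22, -3.132, -0.003]
ft_force: [1.3, 0.1, -0.3]
finger_gap: 0.796
grasp_force: 0.0
```

Request:
{"api": "carry_out", "payload": {"steps": [{"x":0,"y":0,"z":0,"fingers":74,"roll":0},{"x":0,"y":0,"z":0,"fingers":74,"roll":0},{"x":0,"y":0,"z":0,"fingers":74,"roll":0},{"x":0,"y":0,"z":0,"fingers":74,"roll":0}]}}

```text
time_s: 20.33
position: [0.5812, -0.3711, 0.3016]
eef_rot: [-0.216, -3.134, -0.004]
ft_force: [0.4, 0.9, 0.2]
finger_gap: 0.796
grasp_force: 0.0
```

```bash
python3 -c "
from h import *
look();plan((.579,-.372,.003,None))"
```

```text
(array([ 0.5785, -0.3716]), np.float64(49.4), 141, 157, array([317., 198.]))
(array([ 0.5746, -0.2452]), np.float64(36.9), 80, 105, array([449., 177.]))
(array([ 0.4976, -0.1389]), np.float64(27.1), 43, 65, array([530.,  93.]))
(array([ 0.4397, -0.3569]), np.float64(42.6), 119, 135, array([312.,  44.]))
(array([ 0.4227, -0.2306]), np.float64(28.7), 73, 80, array([443.,  19.]))
yaw 82.13 tip [ 0.5814 -0.3707  0.1161] tilt [-0.0003  0.0018]
x 2.2 y -1.3 z 113.1 roll -0.000
```

Request:
{"api": "carry_out", "payload": {"steps": [{"x":2.6,"y":-1.2,"z":35,"fingers":74,"roll":0},{"x":2.6,"y":-1.2,"z":70,"fingers":74,"roll":0},{"x":2.6,"y":-1.2,"z":100,"fingers":74,"roll":0},{"x":2.6,"y":-1.2,"z":111,"fingers":74,"roll":0},{"x":2.6,"y":-1.2,"z":114,"fingers":74,"roll":0},{"x":2.6,"y":-1.2,"z":114,"fingers":74,"roll":0},{"x":2.6,"y":-1.2,"z":114,"fingers":60,"roll":0},{"x":2.6,"y":-1.2,"z":114,"fingers":45,"roll":0}]}}

```text
time_s: 21.05
position: [0.5783, -0.3741, 0.1898]
eef_rot: [0.22, 3.131, -0.002]
ft_force: [-0.6, 0.9, -0.4]
finger_gap: 0.7
grasp_force: 0.0
```

Request:
{"api": "carry_out", "payload": {"steps": [{"x":0,"y":0,"z":0,"fingers":45,"roll":0},{"x":0,"y":0,"z":0,"fingers":45,"roll":0},{"x":0,"y":0,"z":0,"fingers":45,"roll":0},{"x":0,"y":0,"z":0,"fingers":45,"roll":0}]}}

```text
time_s: 21.38
position: [0.5781, -0.3735, 0.1892]
eef_rot: [0.22, 3.133, 0.001]
ft_force: [-0.2, 1.9, 4.1]
finger_gap: 0.537
grasp_force: 30.0
```

Request:
{"api": "carry_out", "payload": {"steps": [{"x":0,"y":0,"z":-10,"fingers":45,"roll":0},{"x":0,"y":0,"z":-30,"fingers":45,"roll":0},{"x":0,"y":0,"z":-60,"fingers":45,"roll":0},{"x":0,"y":0,"z":-90,"fingers":45,"roll":0},{"x":0,"y":0,"z":-120,"fingers":45,"roll":0},{"x":0,"y":0,"z":-140,"fingers":45,"roll":0},{"x":0,"y":0,"z":-140,"fingers":45,"roll":0}]}}

```text
time_s: 21.97
position: [0.5783, -0.3757, 0.3342]
eef_rot: [0.222, 3.124, -0.01]
ft_force: [0.3, 0.1, -0.5]
finger_gap: 0.536
grasp_force: 30.0
```

```bash
python3 -c "
from h import *
T=tool();f=grab_frame('wrist');held(f,.178,52);plan((.648,.223,.142,None));print(get_state()['finger_gap']*93)"
```

```text
outer [ 0.04 -1.72] D 50.0 177 311 xmax 25.2 y -29.1 27.5
hole [ 0.24 -1.65] D 15.0 78 78 xmax 7.9 y -9.1 5.8
yaw 81.89 tip [ 0.5785 -0.376   0.1451] tilt [-0.0051 -0.0036]
x 14.8 y 602.1 z 3.1 roll -0.000
49.908005393375916
```

Request:
{"api": "carry_out", "payload": {"steps": [{"x":0,"y":20,"z":0,"fingers":45,"roll":0},{"x":1,"y":57,"z":0,"fingers":45,"roll":0},{"x":2,"y":95,"z":0,"fingers":45,"roll":0},{"x":3,"y":133,"z":0,"fingers":45,"roll":0},{"x":4,"y":171,"z":0,"fingers":45,"roll":0},{"x":5,"y":209,"z":0,"fingers":45,"roll":0},{"x":6,"y":247,"z":0,"fingers":45,"roll":0},{"x":7,"y":285,"z":0,"fingers":45,"roll":0}]}}

```text
time_s: 22.68
position: [0.6098, -0.0896, 0.326]
eef_rot: [-0.221, -3.13, 0.001]
ft_force: [0.6, 0.2, -1.8]
finger_gap: 0.537
grasp_force: 30.0
```

Request:
{"api": "carry_out", "payload": {"steps": [{"x":1,"y":38,"z":0,"fingers":45,"roll":0},{"x":2,"y":76,"z":0,"fingers":45,"roll":0},{"x":3,"y":114,"z":0,"fingers":45,"roll":0},{"x":4,"y":152,"z":0,"fingers":45,"roll":0},{"x":5,"y":190,"z":0,"fingers":45,"roll":0},{"x":6,"y":228,"z":0,"fingers":45,"roll":0},{"x":7,"y":266,"z":0,"fingers":45,"roll":0},{"x":8,"y":298,"z":1,"fingers":45,"roll":0}]}}

```text
time_s: 23.35
position: [0.6438, 0.208, 0.3248]
eef_rot: [-0.218, -3.131, 0.001]
ft_force: [0.3, 0.4, -1.4]
finger_gap: 0.54
grasp_force: 30.0
```

Request:
{"api": "carry_out", "payload": {"steps": [{"x":0,"y":16,"z":0,"fingers":45,"roll":0},{"x":0,"y":16,"z":0,"fingers":45,"roll":0},{"x":0,"y":16,"z":0,"fingers":45,"roll":0},{"x":0,"y":16,"z":0,"fingers":45,"roll":0},{"x":0,"y":16,"z":0,"fingers":45,"roll":0}]}}

```text
time_s: 23.77
position: [0.6474, 0.2174, 0.3267]
eef_rot: [-0.228, -3.133, 0.005]
ft_force: [0.0, 0.3, -0.8]
finger_gap: 0.539
grasp_force: 30.0
```

```bash
python3 -c "
from h import *
plan((.593,.2335,.105,None));T=tool();f=grab_frame('wrist');held(f,.178,52);spintip(f,T);spin(f,T);print(get_state()['finger_gap']*93)"
```

```text
yaw 81.68 tip [0.6473 0.2168 0.1407] tilt [ 0.0001 -0.0033]
x 56.1 y 8.0 z 35.7 roll -0.000
outer [ 9.22 26.05] D 5.6 27 35 xmax 11.8 y 23.1 29.2
outer [ 0.1  -1.87] D 49.9 171 288 xmax 25.2 y -29.1 24.2
hole [ 0.19 -1.65] D 15.1 78 78 xmax 7.9 y -9.1 5.8
cand [330. 132.] 3 [63.45  7.27] [0.5855 0.2331 0.098 ]
cand [336. 132.] 10 [63.48 11.28] [0.5861 0.237  0.098 ]
cand [328.5        141.71428571] 56 [56.91  6.3 ] [0.5918 0.2312 0.098 ]
spindle n 610 tool med [ 57.8   6.  276.2] zmax 0.099
0.05 tool x 28.6 84.3 y -20.4 35.8
0.07 tool x 51.2 62.6 y 0.0 11.3
0.09 tool x 52.2 61.9 y 1.4 11.1
49.73244871728209
```

Request:
{"api": "carry_out", "payload": {"steps": [{"x":15,"y":2,"z":0,"fingers":45,"roll":0},{"x":33,"y":4,"z":0,"fingers":45,"roll":0},{"x":48,"y":6,"z":0,"fingers":45,"roll":0},{"x":56.6,"y":7.7,"z":0,"fingers":45,"roll":0},{"x":56.6,"y":7.7,"z":15,"fingers":45,"roll":0},{"x":56.6,"y":7.7,"z":30,"fingers":45,"roll":0},{"x":56.6,"y":7.7,"z":34,"fingers":45,"roll":0},{"x":56.6,"y":7.7,"z":34,"fingers":45,"roll":0}]}}

```text
time_s: 24.48
position: [0.5918, 0.2353, 0.292]
eef_rot: [-0.223, -3.131, 0.003]
ft_force: [-0.7, -0.1, -1.2]
finger_gap: 0.539
grasp_force: 30.0
```

Request:
{"api": "carry_out", "payload": {"steps": [{"x":0,"y":0,"z":8,"fingers":45,"roll":0},{"x":0,"y":0,"z":16,"fingers":45,"roll":0},{"x":0,"y":0,"z":24,"fingers":45,"roll":0},{"x":0,"y":0,"z":32,"fingers":45,"roll":0},{"x":0,"y":0,"z":32,"fingers":45,"roll":0}]}}

```text
time_s: 24.9
position: [0.5915, 0.2354, 0.2588]
eef_rot: [-0.222, -3.131, 0.005]
ft_force: [-0.0, -3.7, -4.4]
finger_gap: 0.539
grasp_force: 30.0
```

```bash
python3 -c "
from h import *
plan((.593,.2335,.0535,None));f=grab_frame('wrist');held(f,.178,52);print(get_state()['ft_force'],get_state()['finger_gap']*93)"
```

```text
yaw 81.9 tip [0.5909 0.2348 0.0728] tilt [ 0.0025 -0.0032]
x -1.8 y -1.6 z 19.3 roll -0.000
outer [ 9.26 26.02] D 5.7 27 34 xmax 11.8 y 23.0 29.2
outer [ 0.15 -1.93] D 49.8 159 366 xmax 25.2 y -28.7 24.2
[-0.72291899 -3.95373638 -4.4351797 ] 50.14590654994466
```

Request:
{"api": "carry_out", "payload": {"steps": [{"x":0,"y":-1.2,"z":5,"fingers":45,"roll":0},{"x":0,"y":-1.2,"z":11,"fingers":45,"roll":0},{"x":0,"y":-1.2,"z":17,"fingers":45,"roll":0},{"x":0,"y":-1.2,"z":19,"fingers":45,"roll":0},{"x":0,"y":-1.2,"z":19,"fingers":45,"roll":0}]}}

```text
time_s: 25.37
position: [0.5916, 0.2349, 0.2412]
eef_rot: [-0.221, -3.133, 0.002]
ft_force: [-1.1, -4.0, -3.6]
finger_gap: 0.539
grasp_force: 30.0
```

Request:
{"api": "carry_out", "payload": {"steps": [{"x":0,"y":0,"z":0,"fingers":56,"roll":0},{"x":0,"y":0,"z":0,"fingers":67,"roll":0},{"x":0,"y":0,"z":0,"fingers":67,"roll":0},{"x":0,"y":0,"z":0,"fingers":67,"roll":0},{"x":0,"y":0,"z":-25,"fingers":67,"roll":0},{"x":0,"y":0,"z":-60,"fingers":67,"roll":0},{"x":0,"y":0,"z":-95,"fingers":67,"roll":0},{"x":0,"y":0,"z":-100,"fingers":67,"roll":0}]}}

```text
time_s: 26.03
position: [0.5934, 0.2372, 0.3497]
eef_rot: [0.219, 3.121, 0.013]
ft_force: [0.2, 0.2, 0.8]
finger_gap: 0.719
grasp_force: 0.0
```

```bash
python3 -c "
from h import *
plan((.44,-.357,.13,None));cone();allrings()"
```

```text
yaw 81.99 tip [0.5958 0.2385 0.1637] tilt [-0.0122  0.009 ]
x 69.1 y -609.7 z 33.7 roll -0.000
side 40 64 x 0.56 0.622 y 0.198 0.239
side 50 52 x 0.563 0.619 y 0.204 0.239
side 60 108 x 0.567 0.615 y 0.207 0.258
scene 40 46 x 0.565 0.631 y 0.198 0.254
scene 50 42 x 0.572 0.625 y 0.202 0.255
scene 60 80 x 0.57 0.622 y 0.207 0.261
ring [ 0.422 -0.228] [0.03  0.032]
ring [ 0.575 -0.243] [0.035 0.038]
ring [ 0.505 -0.309] [0.04  0.028]
ring [ 0.439 -0.357] [0.043 0.043]
```

Request:
{"api": "carry_out", "payload": {"steps": [{"x":4,"y":-36,"z":0,"fingers":67,"roll":0},{"x":8,"y":-74,"z":0,"fingers":67,"roll":0},{"x":13,"y":-113,"z":0,"fingers":67,"roll":0},{"x":17,"y":-152,"z":0,"fingers":67,"roll":0},{"x":21,"y":-190,"z":0,"fingers":67,"roll":0},{"x":26,"y":-228,"z":0,"fingers":67,"roll":0},{"x":30,"y":-266,"z":0,"fingers":67,"roll":0},{"x":35,"y":-305,"z":0,"fingers":67,"roll":0}]}}

```text
time_s: 26.85
position: [0.5131, -0.0628, 0.3405]
eef_rot: [-0.219, -3.131, -0.001]
ft_force: [0.9, -0.4, 0.5]
finger_gap: 0.722
grasp_force: 0.0
```

Request:
{"api": "carry_out", "payload": {"steps": [{"x":4,"y":-38,"z":0,"fingers":67,"roll":0},{"x":8,"y":-76,"z":0,"fingers":67,"roll":0},{"x":13,"y":-114,"z":0,"fingers":67,"roll":0},{"x":17,"y":-152,"z":0,"fingers":67,"roll":0},{"x":21,"y":-190,"z":10,"fingers":67,"roll":0},{"x":26,"y":-228,"z":20,"fingers":67,"roll":0},{"x":30,"y":-266,"z":30,"fingers":67,"roll":0},{"x":34,"y":-305,"z":40,"fingers":67,"roll":0}]}}

```text
time_s: 27.52
position: [0.4368, -0.3598, 0.2999]
eef_rot: [-0.22, -3.132, -0.004]
ft_force: [1.1, 0.7, 0.5]
finger_gap: 0.717
grasp_force: 0.0
```

Request:
{"api": "carry_out", "payload": {"steps": [{"x":0,"y":0,"z":0,"fingers":67,"roll":0},{"x":0,"y":0,"z":0,"fingers":67,"roll":0},{"x":0,"y":0,"z":0,"fingers":67,"roll":0},{"x":0,"y":0,"z":0,"fingers":67,"roll":0}]}}

```text
time_s: 27.85
position: [0.4386, -0.357, 0.3015]
eef_rot: [-0.216, -3.134, -0.003]
ft_force: [-0.4, -0.1, 0.7]
finger_gap: 0.719
grasp_force: 0.0
```

```bash
python3 -c "
from h import *
look();plan((.439,-.357,.003,None))"
```

```text
(array([ 0.4379, -0.3566]), np.float64(42.7), 115, 134, array([318., 201.]))
(array([ 0.4209, -0.2311]), np.float64(28.9), 71, 85, array([448., 166.]))
yaw 82.13 tip [ 0.4387 -0.3566  0.1159] tilt [0.0002 0.0017]
x -0.3 y -0.0 z 112.9 roll -0.000
```

Request:
{"api": "carry_out", "payload": {"steps": [{"x":0.8,"y":0,"z":35,"fingers":67,"roll":0},{"x":0.8,"y":0,"z":70,"fingers":67,"roll":0},{"x":0.8,"y":0,"z":100,"fingers":67,"roll":0},{"x":0.8,"y":0,"z":111,"fingers":67,"roll":0},{"x":0.8,"y":0,"z":114,"fingers":67,"roll":0},{"x":0.8,"y":0,"z":114,"fingers":67,"roll":0},{"x":0.8,"y":0,"z":114,"fingers":52,"roll":0},{"x":0.8,"y":0,"z":114,"fingers":38,"roll":0}]}}

```text
time_s: 28.57
position: [0.4377, -0.3592, 0.1899]
eef_rot: [0.22, 3.131, -0.003]
ft_force: [-0.5, -0.2, 0.2]
finger_gap: 0.622
grasp_force: 0.0
```

Request:
{"api": "carry_out", "payload": {"steps": [{"x":0,"y":0,"z":0,"fingers":38,"roll":0},{"x":0,"y":0,"z":0,"fingers":38,"roll":0},{"x":0,"y":0,"z":0,"fingers":38,"roll":0},{"x":0,"y":0,"z":0,"fingers":38,"roll":0}]}}

```text
time_s: 28.9
position: [0.4374, -0.3585, 0.1894]
eef_rot: [0.221, 3.132, -0.0]
ft_force: [-0.1, 1.5, 7.1]
finger_gap: 0.471
grasp_force: 30.0
```

Request:
{"api": "carry_out", "payload": {"steps": [{"x":0,"y":0,"z":-10,"fingers":38,"roll":0},{"x":0,"y":0,"z":-30,"fingers":38,"roll":0},{"x":0,"y":0,"z":-60,"fingers":38,"roll":0},{"x":0,"y":0,"z":-90,"fingers":38,"roll":0},{"x":0,"y":0,"z":-120,"fingers":38,"roll":0},{"x":0,"y":0,"z":-140,"fingers":38,"roll":0},{"x":0,"y":0,"z":-140,"fingers":38,"roll":0}]}}

```text
time_s: 29.48
position: [0.4376, -0.36, 0.3333]
eef_rot: [0.221, 3.126, -0.01]
ft_force: [0.7, 0.1, -0.2]
finger_gap: 0.472
grasp_force: 30.0
```

```bash
python3 -c "
from h import *
T=tool();f=grab_frame('wrist');held(f,.178,45);plan((.648,.223,.142,None));print(get_state()['finger_gap']*93)"
```

```text
outer [ 9.35 22.86] D 5.1 20 28 xmax 11.8 y 20.3 25.3
outer [ 0.88 -1.67] D 42.6 137 234 xmax 22.5 y -24.1 20.9
hole [ 0.72 -1.56] D 15.2 81 85 xmax 8.5 y -9.0 6.8
yaw 81.9 tip [ 0.4378 -0.3602  0.1447] tilt [-0.0047 -0.0034]
x -126.8 y 606.4 z 2.7 roll -0.000
43.95339697556398
```

Request:
{"api": "carry_out", "payload": {"steps": [{"x":-4,"y":20,"z":0,"fingers":38,"roll":0},{"x":-12,"y":57,"z":0,"fingers":38,"roll":0},{"x":-20,"y":95,"z":0,"fingers":38,"roll":0},{"x":-28,"y":133,"z":0,"fingers":38,"roll":0},{"x":-36,"y":171,"z":0,"fingers":38,"roll":0},{"x":-44,"y":209,"z":0,"fingers":38,"roll":0},{"x":-52,"y":247,"z":0,"fingers":38,"roll":0},{"x":-60,"y":285,"z":0,"fingers":38,"roll":0}]}}

```text
time_s: 30.2
position: [0.536, -0.0834, 0.3264]
eef_rot: [-0.221, -3.13, 0.0]
ft_force: [1.8, 0.7, -2.1]
finger_gap: 0.474
grasp_force: 30.0
```

Request:
{"api": "carry_out", "payload": {"steps": [{"x":-8,"y":38,"z":0,"fingers":38,"roll":0},{"x":-16,"y":76,"z":0,"fingers":38,"roll":0},{"x":-24,"y":114,"z":0,"fingers":38,"roll":0},{"x":-32,"y":152,"z":0,"fingers":38,"roll":0},{"x":-40,"y":190,"z":0,"fingers":38,"roll":0},{"x":-48,"y":228,"z":0,"fingers":38,"roll":0},{"x":-56,"y":266,"z":0,"fingers":38,"roll":0},{"x":-63,"y":300,"z":1,"fingers":38,"roll":0}]}}

```text
time_s: 30.87
position: [0.6406, 0.2056, 0.3249]
eef_rot: [-0.219, -3.131, 0.002]
ft_force: [1.3, 0.7, -1.6]
finger_gap: 0.471
grasp_force: 30.0
```

Request:
{"api": "carry_out", "payload": {"steps": [{"x":-3,"y":22,"z":0,"fingers":38,"roll":0},{"x":-3,"y":22,"z":0,"fingers":38,"roll":0},{"x":-3,"y":22,"z":0,"fingers":38,"roll":0},{"x":-3,"y":22,"z":0,"fingers":38,"roll":0},{"x":-3,"y":22,"z":0,"fingers":38,"roll":0},{"x":-3,"y":22,"z":0,"fingers":38,"roll":0}]}}

```text
time_s: 31.37
position: [0.647, 0.2223, 0.3268]
eef_rot: [-0.226, -3.133, 0.003]
ft_force: [-0.4, -0.1, -1.3]
finger_gap: 0.472
grasp_force: 30.0
```

```bash
python3 -c "
from h import *
plan((.592,.2335,.064,None));T=tool();f=grab_frame('wrist');held(f,.178,45);spintip(f,T);spin(f,T);print(get_state()['finger_gap']*93)"
```

```text
yaw 81.76 tip [0.6469 0.222  0.1408] tilt [ 0.0004 -0.0018]
x 56.1 y 3.2 z 76.8 roll -0.000
outer [ 9.52 22.63] D 5.0 21 31 xmax 11.8 y 19.8 25.3
outer [ 0.87 -1.76] D 42.5 138 233 xmax 22.5 y -24.1 20.9
hole [ 0.71 -1.67] D 15.1 81 81 xmax 8.4 y -9.1 5.8
cand [324.33333333 133.66666667] 3 [62.31  3.51] [0.5857 0.2343 0.098 ]
cand [329. 133.] 1 [62.77  6.62] [0.5857 0.2374 0.098 ]
cand [328. 137.] 1 [60.08  5.96] [0.5883 0.2364 0.098 ]
cand [321.03508772 143.38596491] 57 [55.77  1.32] [0.5919 0.2312 0.098 ]
spindle n 3186 tool med [ 56.    2.  267.7] zmax 0.098
0.05 tool x 27.7 82.6 y -25.2 30.9
0.07 tool x 50.5 61.2 y -4.9 6.4
0.09 tool x 50.8 60.5 y -4.2 6.3
43.67551742888219
```

Request:
{"api": "carry_out", "payload": {"steps": [{"x":15,"y":1,"z":0,"fingers":38,"roll":0},{"x":33,"y":1.5,"z":0,"fingers":38,"roll":0},{"x":48,"y":2,"z":0,"fingers":38,"roll":0},{"x":55.2,"y":2.1,"z":0,"fingers":38,"roll":0},{"x":55.2,"y":2.1,"z":15,"fingers":38,"roll":0},{"x":55.2,"y":2.1,"z":30,"fingers":38,"roll":0},{"x":55.2,"y":2.1,"z":34,"fingers":38,"roll":0},{"x":55.2,"y":2.1,"z":34,"fingers":38,"roll":0}]}}

```text
time_s: 32.08
position: [0.5924, 0.2335, 0.292]
eef_rot: [-0.222, -3.131, 0.003]
ft_force: [0.1, 0.3, -1.0]
finger_gap: 0.473
grasp_force: 30.0
```

Request:
{"api": "carry_out", "payload": {"steps": [{"x":0,"y":0,"z":8,"fingers":38,"roll":0},{"x":0,"y":0,"z":16,"fingers":38,"roll":0},{"x":0,"y":0,"z":24,"fingers":38,"roll":0},{"x":0,"y":0,"z":30,"fingers":38,"roll":0},{"x":0,"y":0,"z":30,"fingers":38,"roll":0}]}}

```text
time_s: 32.5
position: [0.5921, 0.2342, 0.2613]
eef_rot: [-0.221, -3.131, 0.002]
ft_force: [0.7, -0.9, -0.7]
finger_gap: 0.474
grasp_force: 30.0
```

```bash
python3 -c "
from h import *
plan((.593,.2335,.0637,None));f=grab_frame('wrist');held(f,.178,45);print(get_state()['ft_force'],get_state()['finger_gap']*93)"
```

```text
yaw 81.94 tip [0.5916 0.2341 0.0753] tilt [ 0.0024 -0.0013]
x -1.0 y -0.6 z 11.6 roll -0.000
outer [ 9.34 22.5 ] D 4.6 22 29 xmax 11.8 y 20.3 24.7
outer [ 1.03 -1.78] D 42.4 143 238 xmax 22.5 y -24.1 20.8
hole [ 0.27 -1.8 ] D 15.7 52 139 xmax 9.0 y -10.1 5.8
[-0.07720752 -0.41235886 -1.03656344] 43.716689661989115
```

Request:
{"api": "carry_out", "payload": {"steps": [{"x":0,"y":0,"z":5,"fingers":38,"roll":0},{"x":0,"y":0,"z":10,"fingers":38,"roll":0},{"x":0,"y":0,"z":11.5,"fingers":38,"roll":0},{"x":0,"y":0,"z":11.5,"fingers":38,"roll":0},{"x":0,"y":0,"z":11.5,"fingers":38,"roll":0}]}}

```text
time_s: 32.97
position: [0.5924, 0.2343, 0.2514]
eef_rot: [-0.221, -3.133, 0.0]
ft_force: [-0.8, -1.4, -1.9]
finger_gap: 0.475
grasp_force: 30.0
```

Request:
{"api": "carry_out", "payload": {"steps": [{"x":0,"y":0,"z":0,"fingers":49,"roll":0},{"x":0,"y":0,"z":0,"fingers":60,"roll":0},{"x":0,"y":0,"z":0,"fingers":60,"roll":0},{"x":0,"y":0,"z":0,"fingers":60,"roll":0},{"x":0,"y":0,"z":-25,"fingers":60,"roll":0},{"x":0,"y":0,"z":-60,"fingers":60,"roll":0},{"x":0,"y":0,"z":-85,"fingers":60,"roll":0},{"x":0,"y":0,"z":-90,"fingers":60,"roll":0}]}}

```text
time_s: 33.63
position: [0.5939, 0.235, 0.3473]
eef_rot: [0.22, 3.124, 0.008]
ft_force: [-0.1, 0.1, -0.2]
finger_gap: 0.644
grasp_force: 0.0
```

```bash
python3 -c "
from h import *
plan((.576,-.244,.13,None));cone();allrings()"
```

```text
yaw 81.93 tip [0.5958 0.2358 0.1613] tilt [-0.0092  0.0057]
x -49.5 y -476.8 z 31.3 roll -0.000
side 40 55 x 0.56 0.622 y 0.2 0.24
side 50 51 x 0.563 0.619 y 0.202 0.238
side 60 47 x 0.567 0.615 y 0.207 0.239
side 70 83 x 0.57 0.612 y 0.21 0.251
scene 40 45 x 0.566 0.628 y 0.199 0.252
scene 50 44 x 0.572 0.625 y 0.203 0.252
scene 60 41 x 0.573 0.619 y 0.204 0.245
scene 70 48 x 0.574 0.616 y 0.21 0.255
ring [ 0.422 -0.23 ] [0.03  0.031]
ring [ 0.576 -0.243] [0.037 0.037]
ring [ 0.505 -0.309] [0.04 0.03]
```

Request:
{"api": "carry_out", "payload": {"steps": [{"x":-4,"y":-36,"z":0,"fingers":60,"roll":0},{"x":-8,"y":-74,"z":0,"fingers":60,"roll":0},{"x":-12,"y":-113,"z":0,"fingers":60,"roll":0},{"x":-16,"y":-152,"z":0,"fingers":60,"roll":0},{"x":-20,"y":-190,"z":0,"fingers":60,"roll":0},{"x":-24,"y":-228,"z":0,"fingers":60,"roll":0},{"x":-28,"y":-266,"z":0,"fingers":60,"roll":0},{"x":-32,"y":-305,"z":0,"fingers":60,"roll":0}]}}

```text
time_s: 34.45
position: [0.5805, -0.0736, 0.3395]
eef_rot: [-0.22, -3.13, -0.001]
ft_force: [0.6, 0.6, 0.3]
finger_gap: 0.645
grasp_force: 0.0
```

Request:
{"api": "carry_out", "payload": {"steps": [{"x":-4,"y":-38,"z":0,"fingers":60,"roll":0},{"x":-8,"y":-76,"z":10,"fingers":60,"roll":0},{"x":-12,"y":-114,"z":20,"fingers":60,"roll":0},{"x":-16,"y":-150,"z":30,"fingers":60,"roll":0},{"x":-18,"y":-172,"z":38,"fingers":60,"roll":0},{"x":-18,"y":-172,"z":38,"fingers":60,"roll":0},{"x":-18,"y":-172,"z":38,"fingers":60,"roll":0},{"x":-18,"y":-172,"z":38,"fingers":60,"roll":0}]}}

```text
time_s: 35.12
position: [0.5751, -0.2435, 0.3022]
eef_rot: [-0.219, -3.132, -0.004]
ft_force: [-0.2, 1.0, -0.3]
finger_gap: 0.645
grasp_force: 0.0
```

```bash
python3 -c "
from h import *
look();plan((.576,-.243,.003,None))"
```

```text
(array([ 0.5747, -0.2429]), np.float64(36.3), 108, 114, array([319., 201.]))
(array([ 0.4986, -0.1584]), np.float64(27.2), 85, 85, array([401., 107.]))
(array([ 0.4229, -0.2293]), np.float64(29.3), 87, 93, array([310.,  34.]))
yaw 82.09 tip [ 0.5752 -0.2424  0.1169] tilt [0.0014 0.0022]
x -0.6 y -0.1 z 113.9 roll -0.000
```

Request:
{"api": "carry_out", "payload": {"steps": [{"x":0.3,"y":0,"z":35,"fingers":60,"roll":0},{"x":0.3,"y":0,"z":70,"fingers":60,"roll":0},{"x":0.3,"y":0,"z":100,"fingers":60,"roll":0},{"x":0.3,"y":0,"z":111,"fingers":60,"roll":0},{"x":0.3,"y":0,"z":114,"fingers":60,"roll":0},{"x":0.3,"y":0,"z":114,"fingers":60,"roll":0},{"x":0.3,"y":0,"z":114,"fingers":45,"roll":0},{"x":0.3,"y":0,"z":114,"fingers":31,"roll":0}]}}

```text
time_s: 35.83
position: [0.5758, -0.2449, 0.1918]
eef_rot: [0.22, 3.13, -0.002]
ft_force: [0.1, -0.3, -0.3]
finger_gap: 0.551
grasp_force: 0.0
```

Request:
{"api": "carry_out", "payload": {"steps": [{"x":0,"y":0,"z":0,"fingers":31,"roll":0},{"x":0,"y":0,"z":0,"fingers":31,"roll":0},{"x":0,"y":0,"z":0,"fingers":31,"roll":0},{"x":0,"y":0,"z":0,"fingers":31,"roll":0}]}}

```text
time_s: 36.17
position: [0.5754, -0.2448, 0.1912]
eef_rot: [0.22, 3.131, -0.0]
ft_force: [-0.1, 1.5, 6.0]
finger_gap: 0.389
grasp_force: 30.0
```

Request:
{"api": "carry_out", "payload": {"steps": [{"x":0,"y":0,"z":-10,"fingers":31,"roll":0},{"x":0,"y":0,"z":-30,"fingers":31,"roll":0},{"x":0,"y":0,"z":-60,"fingers":31,"roll":0},{"x":0,"y":0,"z":-90,"fingers":31,"roll":0},{"x":0,"y":0,"z":-120,"fingers":31,"roll":0},{"x":0,"y":0,"z":-140,"fingers":31,"roll":0},{"x":0,"y":0,"z":-140,"fingers":31,"roll":0}]}}

```text
time_s: 36.75
position: [0.5758, -0.2458, 0.3352]
eef_rot: [0.221, 3.124, -0.006]
ft_force: [-0.3, -0.5, -1.0]
finger_gap: 0.391
grasp_force: 30.0
```

```bash
python3 -c "
from h import *
T=tool();f=grab_frame('wrist');held(f,.178,38);plan((.648,.223,.142,None));print(get_state()['finger_gap']*93)"
```

```text
outer [  2.09 -16.88] D 6.1 23 34 xmax 5.5 y -17.7 -13.9
outer [  8.54 -14.  ] D 4.1 24 31 xmax 10.7 y -16.0 -11.6
outer [ 9.74 18.92] D 5.1 20 30 xmax 11.8 y 16.5 21.4
yaw 81.9 tip [ 0.576  -0.2459  0.1464] tilt [-0.0053 -0.0018]
x -6.2 y 474.0 z 4.4 roll -0.000
36.97052122652232
```

Request:
{"api": "carry_out", "payload": {"steps": [{"x":0,"y":20,"z":0,"fingers":31,"roll":0},{"x":0,"y":57,"z":0,"fingers":31,"roll":0},{"x":-1,"y":95,"z":0,"fingers":31,"roll":0},{"x":-2,"y":133,"z":0,"fingers":31,"roll":0},{"x":-3,"y":171,"z":0,"fingers":31,"roll":0},{"x":-3,"y":209,"z":0,"fingers":31,"roll":0},{"x":-4,"y":247,"z":0,"fingers":31,"roll":0},{"x":-4,"y":285,"z":0,"fingers":31,"roll":0}]}}

```text
time_s: 37.47
position: [0.6181, 0.0383, 0.3276]
eef_rot: [-0.221, -3.13, 0.002]
ft_force: [0.5, 0.2, -0.4]
finger_gap: 0.392
grasp_force: 30.0
```

Request:
{"api": "carry_out", "payload": {"steps": [{"x":-1,"y":38,"z":0,"fingers":31,"roll":0},{"x":-1,"y":76,"z":0,"fingers":31,"roll":0},{"x":-1,"y":114,"z":0,"fingers":31,"roll":0},{"x":-2,"y":152,"z":0,"fingers":31,"roll":0},{"x":-2,"y":180,"z":0,"fingers":31,"roll":0},{"x":-2,"y":190,"z":1,"fingers":31,"roll":0},{"x":-2,"y":190,"z":1,"fingers":31,"roll":0},{"x":-2,"y":190,"z":1,"fingers":31,"roll":0}]}}

```text
time_s: 38.13
position: [0.6471, 0.2233, 0.3268]
eef_rot: [-0.221, -3.131, 0.006]
ft_force: [1.1, -0.8, -1.0]
finger_gap: 0.394
grasp_force: 30.0
```

Request:
{"api": "carry_out", "payload": {"steps": [{"x":0,"y":0,"z":0,"fingers":31,"roll":0},{"x":0,"y":0,"z":0,"fingers":31,"roll":0},{"x":0,"y":0,"z":0,"fingers":31,"roll":0}]}}

```text
time_s: 38.38
position: [0.6478, 0.222, 0.3287]
eef_rot: [0.227, 3.133, -0.002]
ft_force: [-0.3, 0.5, -0.0]
finger_gap: 0.396
grasp_force: 30.0
```

```bash
python3 -c "
from h import *
plan((.592,.2335,.064,None));T=tool();f=grab_frame('wrist');held(f,.181,38);spintip(f,T);spin(f,T);print(get_state()['finger_gap']*93)"
```

```text
yaw 81.73 tip [0.6478 0.2217 0.1427] tilt [-0.0003 -0.0015]
x 56.9 y 3.4 z 78.7 roll -0.000
outer [ 9.22 19.33] D 4.9 21 26 xmax 11.4 y 16.8 21.8
outer [ 2.2  -1.76] D 36.5 157 214 xmax 20.5 y -20.6 17.3
hole [ 2.41 -1.64] D 14.7 73 78 xmax 9.7 y -9.1 5.9
cand [311.85714286 131.85714286] 7 [63.49 -4.84] [0.5843 0.226  0.098 ]
cand [328.25 131.25] 4 [63.92  6.18] [0.5854 0.2369 0.098 ]
cand [311. 136.] 1 [60.68 -5.42] [0.587 0.225 0.098]
cand [321.01851852 141.7037037 ] 54 [56.81  1.33] [0.5918 0.2311 0.098 ]
spindle n 3156 tool med [ 57.5   2.1 259.9] zmax 0.099
0.05 tool x 28.3 84.3 y -24.6 31.0
0.07 tool x 35.9 76.0 y -18.2 22.4
0.09 tool x 52.0 61.2 y -4.2 6.3
36.57805450904549
```

Request:
{"api": "carry_out", "payload": {"steps": [{"x":15,"y":1,"z":0,"fingers":31,"roll":0},{"x":33,"y":1.5,"z":0,"fingers":31,"roll":0},{"x":48,"y":2,"z":0,"fingers":31,"roll":0},{"x":54.6,"y":2.1,"z":0,"fingers":31,"roll":0},{"x":54.6,"y":2.1,"z":15,"fingers":31,"roll":0},{"x":54.6,"y":2.1,"z":30,"fingers":31,"roll":0},{"x":54.6,"y":2.1,"z":34,"fingers":31,"roll":0},{"x":54.6,"y":2.1,"z":34,"fingers":31,"roll":0}]}}

```text
time_s: 39.1
position: [0.5936, 0.2335, 0.2935]
eef_rot: [-0.222, -3.132, 0.003]
ft_force: [0.0, 0.1, -0.3]
finger_gap: 0.398
grasp_force: 30.0
```

Request:
{"api": "carry_out", "payload": {"steps": [{"x":0,"y":0,"z":6,"fingers":31,"roll":0},{"x":0,"y":0,"z":12,"fingers":31,"roll":0},{"x":0,"y":0,"z":18,"fingers":31,"roll":0},{"x":0,"y":0,"z":22,"fingers":31,"roll":0},{"x":0,"y":0,"z":22,"fingers":31,"roll":0}]}}

```text
time_s: 39.52
position: [0.5933, 0.2342, 0.2715]
eef_rot: [-0.221, -3.132, 0.001]
ft_force: [-0.1, -0.1, -0.6]
finger_gap: 0.393
grasp_force: 30.0
```

```bash
python3 -c "
from h import *
plan((.593,.2335,.0757,None));f=grab_frame('wrist');held(f,.181,38);print(get_state()['ft_force'],get_state()['finger_gap']*93)"
```

```text
yaw 81.93 tip [0.593  0.2341 0.0855] tilt [ 0.0018 -0.001 ]
x 0.2 y -0.7 z 9.8 roll -0.000
outer [ 9.25 19.41] D 4.7 22 27 xmax 11.4 y 16.8 21.8
outer [ 2.21 -1.75] D 36.6 158 206 xmax 20.5 y -20.6 17.3
hole [ 2.26 -1.74] D 14.9 61 111 xmax 9.7 y -8.6 7.0
[-0.78674665  0.51309006 -0.42203378] 37.016304723275475
```

Request:
{"api": "carry_out", "payload": {"steps": [{"x":0,"y":0,"z":5,"fingers":31,"roll":0},{"x":0,"y":0,"z":9,"fingers":31,"roll":0},{"x":0,"y":0,"z":9.7,"fingers":31,"roll":0},{"x":0,"y":0,"z":9.7,"fingers":31,"roll":0},{"x":0,"y":0,"z":9.7,"fingers":31,"roll":0}]}}

```text
time_s: 39.98
position: [0.5935, 0.2343, 0.2627]
eef_rot: [-0.221, -3.133, 0.0]
ft_force: [-0.2, -1.2, -1.1]
finger_gap: 0.391
grasp_force: 30.0
```

Request:
{"api": "carry_out", "payload": {"steps": [{"x":0,"y":0,"z":0,"fingers":42,"roll":0},{"x":0,"y":0,"z":0,"fingers":53,"roll":0},{"x":0,"y":0,"z":0,"fingers":53,"roll":0},{"x":0,"y":0,"z":0,"fingers":53,"roll":0},{"x":0,"y":0,"z":-25,"fingers":53,"roll":0},{"x":0,"y":0,"z":-60,"fingers":53,"roll":0},{"x":0,"y":0,"z":-75,"fingers":53,"roll":0},{"x":0,"y":0,"z":-78,"fingers":53,"roll":0}]}}

```text
time_s: 40.65
position: [0.5947, 0.2348, 0.3453]
eef_rot: [0.22, 3.126, 0.006]
ft_force: [1.0, -0.2, 0.3]
finger_gap: 0.571
grasp_force: 0.0
```

```bash
python3 -c "
from h import *
plan((.423,-.23,.13,None));cone();allrings()"
```

```text
yaw 81.93 tip [0.5961 0.2354 0.1593] tilt [-0.0073  0.0045]
x 104.7 y -484.3 z 29.3 roll -0.000
side 40 53 x 0.56 0.622 y 0.197 0.24
side 50 50 x 0.563 0.619 y 0.203 0.237
side 60 42 x 0.567 0.615 y 0.206 0.238
side 70 41 x 0.57 0.612 y 0.209 0.234
side 80 58 x 0.573 0.608 y 0.211 0.249
scene 40 48 x 0.564 0.629 y 0.199 0.25
scene 50 45 x 0.577 0.624 y 0.204 0.255
scene 60 34 x 0.574 0.621 y 0.21 0.249
scene 70 33 x 0.574 0.619 y 0.21 0.243
scene 80 34 x 0.58 0.614 y 0.214 0.253
ring [ 0.422 -0.229] [0.029 0.031]
ring [ 0.505 -0.309] [0.04  0.028]
```

Request:
{"api": "carry_out", "payload": {"steps": [{"x":8,"y":-36,"z":0,"fingers":53,"roll":0},{"x":16,"y":-74,"z":0,"fingers":53,"roll":0},{"x":24,"y":-112,"z":0,"fingers":53,"roll":0},{"x":32,"y":-150,"z":0,"fingers":53,"roll":0},{"x":40,"y":-188,"z":0,"fingers":53,"roll":0},{"x":49,"y":-226,"z":0,"fingers":53,"roll":0},{"x":57,"y":-264,"z":0,"fingers":53,"roll":0},{"x":65,"y":-302,"z":0,"fingers":53,"roll":0}]}}

```text
time_s: 41.47
position: [0.4853, -0.0571, 0.3393]
eef_rot: [-0.22, -3.13, 0.0]
ft_force: [0.2, -0.3, -0.2]
finger_gap: 0.569
grasp_force: 0.0
```

Request:
{"api": "carry_out", "payload": {"steps": [{"x":8,"y":-38,"z":0,"fingers":53,"roll":0},{"x":16,"y":-76,"z":10,"fingers":53,"roll":0},{"x":24,"y":-114,"z":20,"fingers":53,"roll":0},{"x":32,"y":-150,"z":30,"fingers":53,"roll":0},{"x":40,"y":-181,"z":38,"fingers":53,"roll":0},{"x":40,"y":-181,"z":38,"fingers":53,"roll":0},{"x":40,"y":-181,"z":38,"fingers":53,"roll":0},{"x":40,"y":-181,"z":38,"fingers":53,"roll":0}]}}

```text
time_s: 42.13
position: [0.4218, -0.2284, 0.302]
eef_rot: [-0.22, -3.132, -0.003]
ft_force: [-0.5, 0.5, -0.4]
finger_gap: 0.569
grasp_force: 0.0
```

```bash
python3 -c "
from h import *
look();plan((.422,-.23,.003,None))"
```

```text
(array([ 0.4207, -0.2291]), np.float64(29.3), 78, 91, array([317., 201.]))
yaw 82.07 tip [ 0.4221 -0.2274  0.1163] tilt [0.0012 0.0015]
x 0.0 y -2.3 z 113.3 roll -0.000
```

Request:
{"api": "carry_out", "payload": {"steps": [{"x":0.8,"y":-1.6,"z":35,"fingers":53,"roll":0},{"x":0.8,"y":-1.6,"z":70,"fingers":53,"roll":0},{"x":0.8,"y":-1.6,"z":100,"fingers":53,"roll":0},{"x":0.8,"y":-1.6,"z":112,"fingers":53,"roll":0},{"x":0.8,"y":-1.6,"z":115,"fingers":53,"roll":0},{"x":0.8,"y":-1.6,"z":115,"fingers":53,"roll":0},{"x":0.8,"y":-1.6,"z":115,"fingers":40,"roll":0},{"x":0.8,"y":-1.6,"z":115,"fingers":24,"roll":0}]}}

```text
time_s: 42.85
position: [0.4217, -0.2297, 0.1884]
eef_rot: [0.217, 3.133, 0.0]
ft_force: [0.3, -0.1, 0.7]
finger_gap: 0.474
grasp_force: 0.0
```

Request:
{"api": "carry_out", "payload": {"steps": [{"x":0,"y":0,"z":0,"fingers":24,"roll":0},{"x":0,"y":0,"z":0,"fingers":24,"roll":0},{"x":0,"y":0,"z":0,"fingers":24,"roll":0},{"x":0,"y":0,"z":0,"fingers":24,"roll":0}]}}

```text
time_s: 43.18
position: [0.4212, -0.2304, 0.1884]
eef_rot: [0.22, 3.133, 0.0]
ft_force: [1.4, 0.4, 2.9]
finger_gap: 0.319
grasp_force: 30.0
```

Request:
{"api": "carry_out", "payload": {"steps": [{"x":0,"y":0,"z":-10,"fingers":24,"roll":0},{"x":0,"y":0,"z":-30,"fingers":24,"roll":0},{"x":0,"y":0,"z":-60,"fingers":24,"roll":0},{"x":0,"y":0,"z":-90,"fingers":24,"roll":0},{"x":0,"y":0,"z":-120,"fingers":24,"roll":0},{"x":0,"y":0,"z":-140,"fingers":24,"roll":0},{"x":0,"y":0,"z":-140,"fingers":24,"roll":0}]}}

```text
time_s: 43.77
position: [0.4215, -0.2314, 0.3325]
eef_rot: [0.222, 3.125, -0.006]
ft_force: [1.0, 0.0, -0.4]
finger_gap: 0.318
grasp_force: 30.0
```

```bash
python3 -c "
from h import *
T=tool();f=grab_frame('wrist');held(f,.179,31);plan((.648,.223,.142,None));print(get_state()['finger_gap']*93)"
```

```text
outer [ 9.35 15.83] D 4.7 23 29 xmax 11.5 y 13.3 18.2
outer [ 1.4  -1.57] D 30.1 149 166 xmax 16.6 y -16.9 13.7
hole [ 1.52 -1.65] D 14.3 77 77 xmax 9.2 y -9.1 5.8
yaw 81.9 tip [ 0.4218 -0.2316  0.1444] tilt [-0.0049 -0.002 ]
x -160.8 y 481.6 z 2.4 roll -0.000
29.898898838511574
```

Request:
{"api": "carry_out", "payload": {"steps": [{"x":-7,"y":20,"z":0,"fingers":24,"roll":0},{"x":-19,"y":57,"z":0,"fingers":24,"roll":0},{"x":-31,"y":93,"z":0,"fingers":24,"roll":0},{"x":-43,"y":129,"z":0,"fingers":24,"roll":0},{"x":-55,"y":165,"z":0,"fingers":24,"roll":0},{"x":-67,"y":201,"z":0,"fingers":24,"roll":0},{"x":-79,"y":237,"z":0,"fingers":24,"roll":0},{"x":-91,"y":273,"z":0,"fingers":24,"roll":0}]}}

```text
time_s: 44.48
position: [0.5491, 0.0284, 0.3264]
eef_rot: [-0.221, -3.13, 0.002]
ft_force: [0.3, -0.5, -1.4]
finger_gap: 0.323
grasp_force: 30.0
```

Request:
{"api": "carry_out", "payload": {"steps": [{"x":-12,"y":36,"z":0,"fingers":24,"roll":0},{"x":-24,"y":72,"z":0,"fingers":24,"roll":0},{"x":-36,"y":108,"z":0,"fingers":24,"roll":0},{"x":-48,"y":144,"z":0,"fingers":24,"roll":0},{"x":-60,"y":180,"z":0,"fingers":24,"roll":0},{"x":-69,"y":209,"z":0,"fingers":24,"roll":0},{"x":-69,"y":209,"z":0,"fingers":24,"roll":0},{"x":-69,"y":209,"z":0,"fingers":24,"roll":0}]}}

```text
time_s: 45.15
position: [0.6462, 0.2264, 0.3252]
eef_rot: [-0.214, -3.13, 0.002]
ft_force: [-0.4, -0.9, -0.9]
finger_gap: 0.32
grasp_force: 30.0
```

Request:
{"api": "carry_out", "payload": {"steps": [{"x":0,"y":0,"z":0,"fingers":24,"roll":0},{"x":0,"y":0,"z":0,"fingers":24,"roll":0},{"x":0,"y":0,"z":0,"fingers":24,"roll":0}]}}

```text
time_s: 45.4
position: [0.6469, 0.2219, 0.3277]
eef_rot: [-0.225, -3.133, 0.003]
ft_force: [-0.9, -0.2, -0.1]
finger_gap: 0.319
grasp_force: 30.0
```

```bash
python3 -c "
from h import *
plan((.592,.2335,.084,None));T=tool();f=grab_frame('wrist');held(f,.179,31);spintip(f,T);spin(f,T);print(get_state()['finger_gap']*93)"
```

```text
yaw 81.77 tip [0.6467 0.2216 0.1417] tilt [ 0.0007 -0.0019]
x 56.0 y 3.6 z 57.7 roll -0.000
outer [ 9.4  15.89] D 4.9 23 29 xmax 11.5 y 13.3 18.2
outer [ 1.45 -1.62] D 30.0 154 166 xmax 16.6 y -16.9 13.7
hole [ 1.44 -1.72] D 14.4 77 81 xmax 9.2 y -9.1 6.9
cand [313.16666667 134.94444444] 18 [61.42 -3.95] [0.5853 0.2264 0.098 ]
cand [330. 133.] 1 [62.76  7.32] [0.5856 0.2377 0.098 ]
cand [328.   136.75] 4 [60.22  5.99] [0.5879 0.236  0.098 ]
cand [321.50943396 143.41509434] 53 [55.7   1.65] [0.5918 0.2311 0.098 ]
spindle n 3162 tool med [ 56.6   2.3 249.3] zmax 0.099
0.05 tool x 27.6 83.4 y -25.3 31.0
0.07 tool x 35.3 76.0 y -18.2 23.7
0.09 tool x 50.7 60.5 y -2.8 6.3
29.60138017807789
```

Request:
{"api": "carry_out", "payload": {"steps": [{"x":15,"y":1,"z":0,"fingers":24,"roll":0},{"x":33,"y":1.5,"z":0,"fingers":24,"roll":0},{"x":48,"y":2,"z":0,"fingers":24,"roll":0},{"x":54.4,"y":2.4,"z":0,"fingers":24,"roll":0},{"x":54.4,"y":2.4,"z":15,"fingers":24,"roll":0},{"x":54.4,"y":2.4,"z":30,"fingers":24,"roll":0},{"x":54.4,"y":2.4,"z":34,"fingers":24,"roll":0},{"x":54.4,"y":2.4,"z":34,"fingers":24,"roll":0}]}}

```text
time_s: 46.12
position: [0.5933, 0.2333, 0.2928]
eef_rot: [-0.222, -3.132, 0.003]
ft_force: [0.7, -0.8, -0.9]
finger_gap: 0.319
grasp_force: 30.0
```

Request:
{"api": "carry_out", "payload": {"steps": [{"x":0,"y":0,"z":5,"fingers":24,"roll":0},{"x":0,"y":0,"z":10,"fingers":24,"roll":0},{"x":0,"y":0,"z":15,"fingers":24,"roll":0},{"x":0,"y":0,"z":18,"fingers":24,"roll":0},{"x":0,"y":0,"z":18,"fingers":24,"roll":0}]}}

```text
time_s: 46.53
position: [0.5932, 0.234, 0.2751]
eef_rot: [-0.221, -3.132, 0.001]
ft_force: [-0.4, -0.4, -0.3]
finger_gap: 0.318
grasp_force: 30.0
```

```bash
python3 -c "
from h import *
plan((.593,.2335,.0835,None));f=grab_frame('wrist');held(f,.179,31);print(get_state()['ft_force'],get_state()['finger_gap']*93)"
```

```text
yaw 81.94 tip [0.5929 0.2339 0.0891] tilt [ 0.0013 -0.0008]
x 0.1 y -0.6 z 5.6 roll -0.000
outer [ 2.1  -2.74] D 8.6 47 47 xmax 6.9 y -6.9 1.4
outer [ 9.3  15.82] D 4.8 22 28 xmax 11.5 y 13.3 18.2
outer [ 1.49 -1.65] D 30.1 147 189 xmax 16.6 y -17.7 13.7
hole [ 1.52 -1.74] D 14.5 77 78 xmax 9.2 y -10.2 5.8
[-0.21079659 -0.1651075   0.25312115] 29.666669626505577
```

Request:
{"api": "carry_out", "payload": {"steps": [{"x":0,"y":0,"z":4,"fingers":24,"roll":0},{"x":0,"y":0,"z":5.7,"fingers":24,"roll":0},{"x":0,"y":0,"z":5.7,"fingers":24,"roll":0},{"x":0,"y":0,"z":5.7,"fingers":24,"roll":0}]}}

```text
time_s: 46.92
position: [0.5933, 0.2342, 0.2701]
eef_rot: [-0.221, -3.134, 0.0]
ft_force: [0.7, -0.4, -1.9]
finger_gap: 0.32
grasp_force: 30.0
```

Request:
{"api": "carry_out", "payload": {"steps": [{"x":0,"y":0,"z":0,"fingers":35,"roll":0},{"x":0,"y":0,"z":0,"fingers":46,"roll":0},{"x":0,"y":0,"z":0,"fingers":46,"roll":0},{"x":0,"y":0,"z":0,"fingers":46,"roll":0},{"x":0,"y":0,"z":-25,"fingers":46,"roll":0},{"x":0,"y":0,"z":-60,"fingers":46,"roll":0},{"x":0,"y":0,"z":-70,"fingers":46,"roll":0},{"x":0,"y":0,"z":-70,"fingers":46,"roll":0}]}}

```text
time_s: 47.58
position: [0.5944, 0.2346, 0.3441]
eef_rot: [0.221, 3.126, 0.006]
ft_force: [0.8, 0.2, -1.1]
finger_gap: 0.495
grasp_force: 0.0
```

```bash
python3 -c "
from h import *
plan((.70,-.058,.16,None));cone();allrings();pic('s2','side',(220,80,240,150),3)"
```

```text
yaw 81.93 tip [0.5958 0.2352 0.1581] tilt [-0.0072  0.0043]
x -145.6 y -274.8 z -1.9 roll -0.000
side 40 58 x 0.56 0.622 y 0.198 0.242
side 50 48 x 0.563 0.619 y 0.2 0.238
side 60 44 x 0.567 0.615 y 0.207 0.238
side 70 39 x 0.57 0.612 y 0.208 0.238
side 80 33 x 0.573 0.608 y 0.214 0.244
side 90 42 x 0.579 0.605 y 0.218 0.246
scene 40 47 x 0.566 0.629 y 0.199 0.246
scene 50 42 x 0.573 0.626 y 0.2 0.249
scene 60 35 x 0.571 0.62 y 0.207 0.247
scene 70 31 x 0.576 0.617 y 0.211 0.248
scene 80 29 x 0.581 0.614 y 0.212 0.248
scene 90 28 x 0.58 0.61 y 0.219 0.246
ring [ 0.505 -0.31 ] [0.04  0.028]
```

View pics/s2.png

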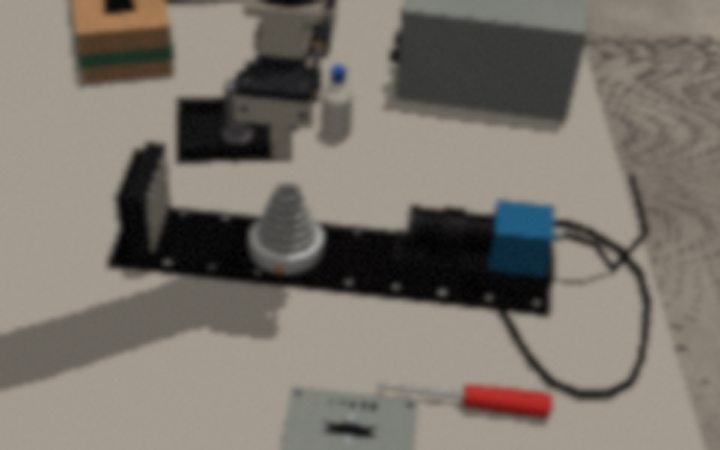

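The side view shows the complete six-step cone on the stage at (287,228), with the cap in the tray at (238,128). Next is the dimmer.

Request:
{"api": "carry_out", "payload": {"steps": [{"x":-15,"y":-35,"z":0,"fingers":20,"roll":0},{"x":-32,"y":-70,"z":0,"fingers":0,"roll":0},{"x":-49,"y":-105,"z":0,"fingers":0,"roll":0},{"x":-66,"y":-140,"z":0,"fingers":0,"roll":0},{"x":-83,"y":-175,"z":0,"fingers":0,"roll":0},{"x":-100,"y":-210,"z":0,"fingers":0,"roll":0},{"x":-120,"y":-245,"z":10,"fingers":0,"roll":0},{"x":-140,"y":-274,"z":20,"fingers":0,"roll":0}]}}

```text
time_s: 48.45
position: [0.6935, -0.0603, 0.3188]
eef_rot: [-0.224, -3.132, 0.003]
ft_force: [-0.4, -0.4, -0.1]
finger_gap: 0.012
grasp_force: 0.0
```

Request:
{"api": "carry_out", "payload": {"steps": [{"x":-10,"y":0,"z":10,"fingers":0,"roll":0},{"x":-10,"y":0,"z":20,"fingers":0,"roll":0},{"x":-10,"y":0,"z":20,"fingers":0,"roll":0},{"x":-10,"y":0,"z":20,"fingers":0,"roll":0},{"x":-10,"y":0,"z":20,"fingers":0,"roll":0}]}}

```text
time_s: 48.87
position: [0.7031, -0.0559, 0.3001]
eef_rot: [-0.216, -3.133, -0.002]
ft_force: [0.5, -0.2, 1.1]
finger_gap: 0.004
grasp_force: 0.0
```

```bash
python3 -c "
from h import *
plan();f,T=pic('w6','wrist',(200,60,240,200),3)
for X in [(.654,-.051,.045),(.654,-.051,.053)]: print((wproj(f,X,T)-[200,60])*3)"
```

```text
yaw 82.12 tip [ 0.7029 -0.0556  0.1141] tilt [0.0012 0.0014]
[347.39313479 271.44208218]
[347.31287071 273.84126596]
```

View pics/w6.png

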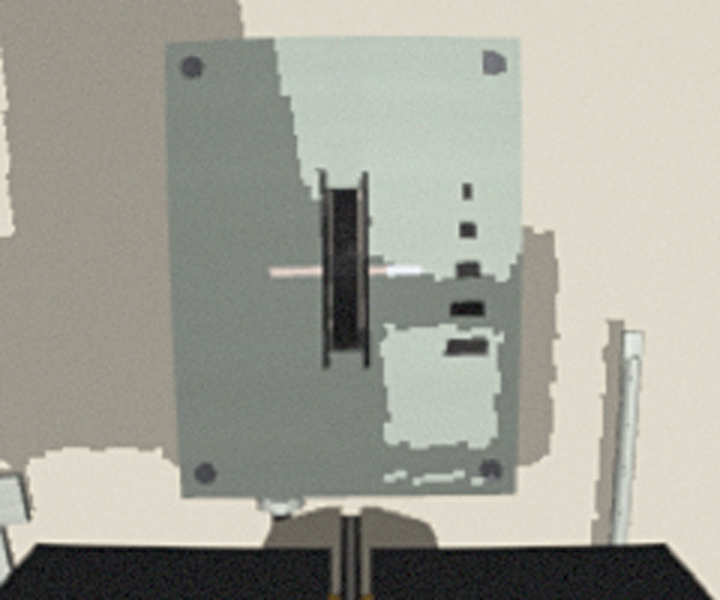

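Crop (346,270) is the middle of the wheel slot, with the pointer bars at row 271 and no white line visible yet. The box is aligned with the tool axes.

```bash
python3 -c "
from h import *
T=tool();f=grab_frame('wrist');w=wray(f,315.3,150,.053,T);print(w,((w-T[1])@T[0]*1e3).round(1),tip_reach);plan((w[0],w[1],.06,None))"
```

```text
[ 0.65351642 -0.05156472  0.053     ] [ 49.9  -2.6 247.8] 0.1861
yaw 82.07 tip [ 0.7036 -0.0564  0.1152] tilt [-0.001   0.0008]
x 50.0 y -2.0 z 55.2 roll -0.000
```

Request:
{"api": "carry_out", "payload": {"steps": [{"x":30,"y":-0.5,"z":0,"fingers":0,"roll":0},{"x":57,"y":-1,"z":0,"fingers":0,"roll":0},{"x":57,"y":-1,"z":20,"fingers":0,"roll":0},{"x":57,"y":-1,"z":40,"fingers":0,"roll":0},{"x":57,"y":-1,"z":52,"fingers":0,"roll":0},{"x":57,"y":-1,"z":57,"fingers":0,"roll":0},{"x":57,"y":-1,"z":59,"fingers":0,"roll":0},{"x":57,"y":-1,"z":59,"fingers":0,"roll":0}]}}

```text
time_s: 49.63
position: [0.6472, -0.051, 0.2414]
eef_rot: [0.22, 3.133, -0.0]
ft_force: [0.6, -0.4, -0.4]
finger_gap: 0.004
grasp_force: 0.0
```

Request:
{"api": "carry_out", "payload": {"steps": [{"x":0,"y":0,"z":0,"fingers":0,"roll":0},{"x":0,"y":0,"z":0,"fingers":0,"roll":0},{"x":0,"y":0,"z":1,"fingers":0,"roll":0},{"x":0,"y":0,"z":1,"fingers":0,"roll":0}]}}

```text
time_s: 49.97
position: [0.647, -0.0512, 0.2407]
eef_rot: [0.221, 3.133, -0.0]
ft_force: [-0.1, -0.2, -0.4]
finger_gap: 0.002
grasp_force: 0.0
```

Request:
{"api": "carry_out", "payload": {"steps": [{"x":0,"y":0,"z":1,"fingers":0,"roll":0},{"x":0,"y":0,"z":1,"fingers":0,"roll":0},{"x":0,"y":0,"z":1,"fingers":0,"roll":0}]}}

```text
time_s: 50.22
position: [0.647, -0.0512, 0.2394]
eef_rot: [0.221, 3.133, -0.0]
ft_force: [0.7, -0.1, -0.5]
finger_gap: 0.008
grasp_force: 0.2
```

```bash
python3 -c "
from h import *
plan((.6465,-.051,.0535,None));print(get_state()['ft_force'])"
```

```text
yaw 81.94 tip [ 0.6471 -0.0512  0.0534] tilt [-0.0005 -0.    ]
x 0.5 y 0.1 z -0.1 roll -0.000
[ 0.68199771 -0.14049288 -0.49002803]
```

Request:
{"api": "carry_out", "payload": {"steps": [{"x":0,"y":0,"z":0.6,"fingers":0,"roll":0},{"x":0,"y":0,"z":0.6,"fingers":0,"roll":0},{"x":0,"y":0,"z":0.6,"fingers":0,"roll":0}]}}

```text
time_s: 50.47
position: [0.647, -0.0512, 0.2391]
eef_rot: [0.221, 3.133, -0.0]
ft_force: [-0.4, -0.2, 3.4]
finger_gap: 0.005
grasp_force: 1.7
```

Request:
{"api": "carry_out", "payload": {"steps": [{"x":0,"y":0,"z":0.6,"fingers":0,"roll":0},{"x":0,"y":0,"z":0.6,"fingers":0,"roll":0},{"x":0,"y":0,"z":0.6,"fingers":0,"roll":0}]}}

```text
time_s: 50.72
position: [0.647, -0.0512, 0.239]
eef_rot: [0.221, 3.133, -0.0]
ft_force: [-0.5, -0.4, 5.9]
finger_gap: 0.007
grasp_force: 3.0
```

Request:
{"api": "carry_out", "payload": {"steps": [{"x":-2,"y":0,"z":0,"fingers":0,"roll":0},{"x":-4,"y":0,"z":0,"fingers":0,"roll":0},{"x":-6,"y":0,"z":0,"fingers":0,"roll":0},{"x":-8,"y":0,"z":0,"fingers":0,"roll":0},{"x":-10,"y":0,"z":0,"fingers":0,"roll":0},{"x":-12,"y":0,"z":0,"fingers":0,"roll":0},{"x":-13,"y":0,"z":0,"fingers":0,"roll":0}]}}

```text
time_s: 51.3
position: [0.6602, -0.053, 0.2391]
eef_rot: [0.221, 3.132, 0.0]
ft_force: [-0.6, 0.5, 6.7]
finger_gap: 0.005
grasp_force: 3.2
```

Request:
{"api": "carry_out", "payload": {"steps": [{"x":0,"y":0,"z":-5,"fingers":0,"roll":0},{"x":13,"y":0,"z":-5,"fingers":0,"roll":0},{"x":13,"y":0,"z":-5,"fingers":0,"roll":0},{"x":13,"y":0,"z":0,"fingers":0,"roll":0},{"x":13,"y":0,"z":0,"fingers":0,"roll":0},{"x":13,"y":0,"z":0,"fingers":0,"roll":0}]}}

```text
time_s: 51.8
position: [0.6478, -0.0513, 0.2391]
eef_rot: [0.221, 3.131, -0.0]
ft_force: [-0.8, 0.7, 6.7]
finger_gap: 0.004
grasp_force: 3.4
```

Request:
{"api": "carry_out", "payload": {"steps": [{"x":-2,"y":0,"z":0,"fingers":0,"roll":0},{"x":-4,"y":0,"z":0,"fingers":0,"roll":0},{"x":-6,"y":0,"z":0,"fingers":0,"roll":0},{"x":-8,"y":0,"z":0,"fingers":0,"roll":0},{"x":-10,"y":0,"z":0,"fingers":0,"roll":0},{"x":-12,"y":0,"z":0,"fingers":0,"roll":0},{"x":-13,"y":0,"z":0,"fingers":0,"roll":0}]}}

```text
time_s: 52.38
position: [0.6609, -0.053, 0.2392]
eef_rot: [0.221, 3.131, 0.0]
ft_force: [-0.9, -0.1, 6.4]
finger_gap: 0.005
grasp_force: 3.3
```

Request:
{"api": "carry_out", "payload": {"steps": [{"x":0,"y":0,"z":-5,"fingers":0,"roll":0},{"x":0,"y":0,"z":-30,"fingers":0,"roll":0},{"x":-25,"y":0,"z":-50,"fingers":0,"roll":0},{"x":-43,"y":0,"z":-60,"fingers":0,"roll":0},{"x":-43,"y":0,"z":-60,"fingers":0,"roll":0},{"x":-43,"y":0,"z":-60,"fingers":0,"roll":0}]}}

```text
time_s: 52.88
position: [0.7025, -0.0592, 0.2976]
eef_rot: [-0.221, -3.134, 0.0]
ft_force: [-0.6, -0.1, -1.0]
finger_gap: 0.006
grasp_force: 0.0
```

```bash
python3 -c "
from h import *
plan();f,T=pic('w7','wrist',(260,100,110,100),5)"
```

```text
yaw 81.92 tip [ 0.7025 -0.0592  0.1116] tilt [ 0.     -0.0001]
```

View pics/w7.png

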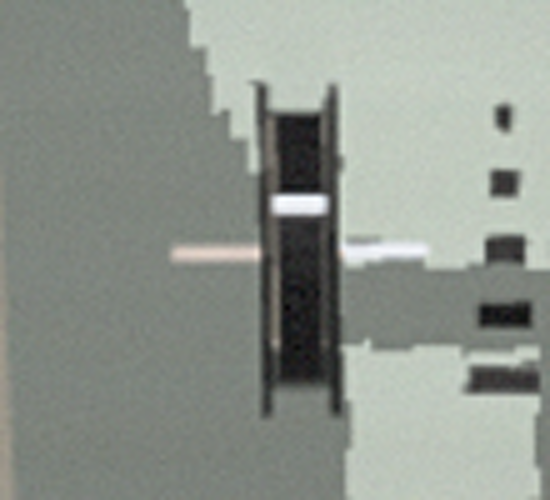

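The line is now visible at crop row 204, with the pointers at row 252, so rolling towards world +x is the right direction. I'll compute the remaining angle.

```bash
cat >> h.py <<'E'
from scipy.optimize import brentq
def wheel(vis=True):
    T=tool();f=grab_frame('wrist');im=f["frame"].astype(float).mean(-1)
    c=wproj(f,[.654,-.0515,.053],T);u=int(round(c[0]));v=int(round(c[1]))
    # columns across wheel: 5 px about its middle (dark run)
    row=im[v-25:v+26,u-14:u+15];m=np.median(np.sort(row,0)[:20],0);uc=u-14+np.mean(np.nonzero(m<60)[0])
    uc=int(round(uc));p=im[v-28:v+29,uc-2:uc+3].mean(1);p=np.where(p>120,p,0);vv=np.arange(v-28,v+29)
    p[(vv<v-17)|(vv>v+17)]=0;vl=(p*vv).sum()/p.sum()
    R=f["frame"].astype(float)
    q=[]
    for s in (-1,1):
        for du in range(11,21):
            k=R[v-8:v+9,uc+s*du].mean(-1);d=k-np.median(k);d[d<25]=0
            if d.sum()>0:q.append((s,(d*np.arange(v-8,v+9)).sum()/d.sum()))
    q=np.array(q);vp=np.mean([np.median(q[q[:,0]==s,1]) for s in (-1,1) if (q[:,0]==s).any()])
    P0=wray(f,uc,vp,.0455,T)
    x0=(T[0].T@(P0-T[1]))[0]
    def e(th):  # dimmer +x = -tool x
        X=P0+ -T[0][:,0]*.0223*np.sin(th);X=np.array([X[0],X[1],.053-.0223*(1-np.cos(th))]);return wproj(f,X,T)[1]-vl
    th=brentq(e,-.85,.7);print("uc",uc,"line row",vl.round(2),"pointer rows",q.round(1).tolist()[::4],vp.round(2),"theta",round(th,3),"mm",round(-th*22.3,1),"toolx of centre mm",(x0*1e3).round(1),P0.round(4))
E
python3 -c "
from h import *
plan();wheel()"
```

```text
yaw 81.94 tip [ 0.701  -0.059   0.1107] tilt [ 0.0031 -0.0002]
uc 320 line row 142.86 pointer rows [[-1.0, 152.2], [-1.0, 152.6], [-1.0, 152.6], [1.0, 149.6], [1.0, 150.0]] 151.16 theta -0.296 mm 6.6 toolx of centre mm 48.8 [ 0.6526 -0.0513  0.0455]
```

Request:
{"api": "carry_out", "payload": {"steps": [{"x":30,"y":0,"z":10,"fingers":0,"roll":0},{"x":54,"y":0,"z":35,"fingers":0,"roll":0},{"x":54,"y":0,"z":52,"fingers":0,"roll":0},{"x":54,"y":0,"z":57,"fingers":0,"roll":0},{"x":54,"y":0,"z":59,"fingers":0,"roll":0},{"x":54,"y":0,"z":60,"fingers":0,"roll":0},{"x":54,"y":0,"z":60,"fingers":0,"roll":0},{"x":54,"y":0,"z":60,"fingers":0,"roll":0}]}}

```text
time_s: 53.65
position: [0.6492, -0.0515, 0.2392]
eef_rot: [0.221, 3.133, -0.0]
ft_force: [-1.4, 0.1, 5.8]
finger_gap: 0.005
grasp_force: 2.6
```

Request:
{"api": "carry_out", "payload": {"steps": [{"x":-1.5,"y":0,"z":0,"fingers":0,"roll":0},{"x":-3,"y":0,"z":0,"fingers":0,"roll":0},{"x":-4.5,"y":0,"z":0,"fingers":0,"roll":0},{"x":-6,"y":0,"z":0,"fingers":0,"roll":0},{"x":-6.8,"y":0,"z":0,"fingers":0,"roll":0},{"x":-6.8,"y":0,"z":0,"fingers":0,"roll":0}]}}

```text
time_s: 54.15
position: [0.6562, -0.0524, 0.2392]
eef_rot: [0.221, 3.132, 0.0]
ft_force: [-1.3, 0.0, 5.9]
finger_gap: 0.005
grasp_force: 2.9
```

Request:
{"api": "carry_out", "payload": {"steps": [{"x":-6.8,"y":0,"z":-3,"fingers":0,"roll":0},{"x":-6.8,"y":0,"z":-20,"fingers":0,"roll":0},{"x":-30,"y":0,"z":-45,"fingers":0,"roll":0},{"x":-54,"y":0,"z":-60,"fingers":0,"roll":0},{"x":-54,"y":0,"z":-60,"fingers":0,"roll":0},{"x":-54,"y":0,"z":-60,"fingers":0,"roll":0},{"x":-54,"y":0,"z":-60,"fingers":0,"roll":0},{"x":-54,"y":0,"z":-60,"fingers":0,"roll":0}]}}

```text
time_s: 54.82
position: [0.708, -0.0598, 0.2963]
eef_rot: [-0.22, -3.13, -0.0]
ft_force: [-0.2, -0.5, -0.7]
finger_gap: 0.004
grasp_force: 0.0
```

```bash
python3 -c "
from h import *
plan();wheel();pic('w8','wrist',(260,100,110,100),5)"
```

```text
yaw 81.95 tip [ 0.7073 -0.0597  0.1103] tilt [ 0.0042 -0.0003]
uc 321 line row 154.63 pointer rows [[-1.0, 144.1], [-1.0, 144.3], [-1.0, 144.3], [1.0, 144.0], [1.0, 143.5]] 143.81 theta 0.346 mm -7.7 toolx of centre mm 54.3 [ 0.6534 -0.0506  0.0455]
```

View pics/w8.png

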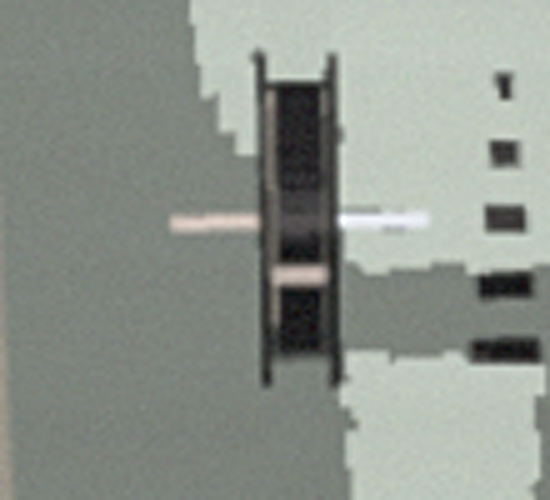

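The line is at crop row 273, with the pointers at row 221, so it overshot by about 0.35 rad. The oblique lift-off probably dragged the wheel, so I'll roll back 7.5 mm with purely vertical touch-down and lift-off.

Request:
{"api": "carry_out", "payload": {"steps": [{"x":30,"y":0,"z":0,"fingers":0,"roll":0},{"x":46,"y":0,"z":20,"fingers":0,"roll":0},{"x":46,"y":0,"z":40,"fingers":0,"roll":0},{"x":46,"y":0,"z":50,"fingers":0,"roll":0},{"x":46,"y":0,"z":55,"fingers":0,"roll":0},{"x":46,"y":0,"z":55,"fingers":0,"roll":0},{"x":46,"y":0,"z":55,"fingers":0,"roll":0},{"x":46,"y":0,"z":55,"fingers":0,"roll":0}]}}

```text
time_s: 55.58
position: [0.6643, -0.0536, 0.2439]
eef_rot: [0.221, 3.132, -0.0]
ft_force: [-0.5, -0.0, 0.8]
finger_gap: 0.006
grasp_force: 0.0
```

Request:
{"api": "carry_out", "payload": {"steps": [{"x":0,"y":0,"z":3,"fingers":0,"roll":0},{"x":0,"y":0,"z":4,"fingers":0,"roll":0},{"x":0,"y":0,"z":5,"fingers":0,"roll":0},{"x":0,"y":0,"z":5,"fingers":0,"roll":0},{"x":0,"y":0,"z":5,"fingers":0,"roll":0}]}}

```text
time_s: 56.0
position: [0.6639, -0.0536, 0.2387]
eef_rot: [0.221, 3.132, -0.0]
ft_force: [-0.0, -0.5, 3.5]
finger_gap: 0.005
grasp_force: 1.7
```

Request:
{"api": "carry_out", "payload": {"steps": [{"x":1.5,"y":0,"z":0,"fingers":0,"roll":0},{"x":3,"y":0,"z":0,"fingers":0,"roll":0},{"x":4.5,"y":0,"z":0,"fingers":0,"roll":0},{"x":6,"y":0,"z":0,"fingers":0,"roll":0},{"x":7.5,"y":0,"z":0,"fingers":0,"roll":0},{"x":7.5,"y":0,"z":0,"fingers":0,"roll":0},{"x":7.5,"y":0,"z":0,"fingers":0,"roll":0}]}}

```text
time_s: 56.58
position: [0.6562, -0.0526, 0.2392]
eef_rot: [0.221, 3.132, -0.0]
ft_force: [0.3, 0.6, 6.3]
finger_gap: 0.006
grasp_force: 3.2
```

Request:
{"api": "carry_out", "payload": {"steps": [{"x":0,"y":0,"z":-3,"fingers":0,"roll":0},{"x":0,"y":0,"z":-10,"fingers":0,"roll":0},{"x":0,"y":0,"z":-30,"fingers":0,"roll":0},{"x":0,"y":0,"z":-60,"fingers":0,"roll":0},{"x":-30,"y":0,"z":-60,"fingers":0,"roll":0},{"x":-54,"y":0,"z":-60,"fingers":0,"roll":0},{"x":-54,"y":0,"z":-60,"fingers":0,"roll":0},{"x":-54,"y":0,"z":-60,"fingers":0,"roll":0}]}}

```text
time_s: 57.25
position: [0.7094, -0.0601, 0.297]
eef_rot: [-0.221, -3.131, 0.0]
ft_force: [-0.5, -0.9, -0.7]
finger_gap: 0.006
grasp_force: 0.0
```

```bash
python3 -c "
from h import *
plan();wheel()"
```

```text
yaw 81.93 tip [ 0.7089 -0.0601  0.111 ] tilt [ 0.0026 -0.0002]
uc 320 line row 142.49 pointer rows [[-1.0, 141.7], [-1.0, 142.0], [-1.0, 142.0], [1.0, 141.5], [1.0, 141.0]] 141.57 theta 0.015 mm -0.3 toolx of centre mm 55.9 [ 0.6534 -0.0514  0.0455]
```

```bash
python3 -c "
from h import *
wheel();cone()
T=tool();f=grab_frame('wrist');a=cv2.resize(f['frame'][100:200,260:370],(440,400))
b=cv2.resize(grab_frame('scene')['frame'][140:260,290:380],(300,400))
cv2.imwrite('pics/fin.png',np.hstack([a,b])[:,:,::-1])"
```

```text
uc 320 line row 143.89 pointer rows [[-1.0, 143.0], [-1.0, 143.0], [-1.0, 143.1], [1.0, 142.5], [1.0, 142.5]] 142.77 theta 0.021 mm -0.5 toolx of centre mm 55.1 [ 0.6535 -0.0513  0.0455]
side 40 57 x 0.56 0.622 y 0.198 0.243
side 50 55 x 0.563 0.619 y 0.202 0.238
side 60 43 x 0.567 0.615 y 0.207 0.236
side 70 39 x 0.57 0.612 y 0.211 0.241
side 80 25 x 0.573 0.608 y 0.213 0.243
side 90 43 x 0.579 0.605 y 0.211 0.24
```

View pics/fin.png

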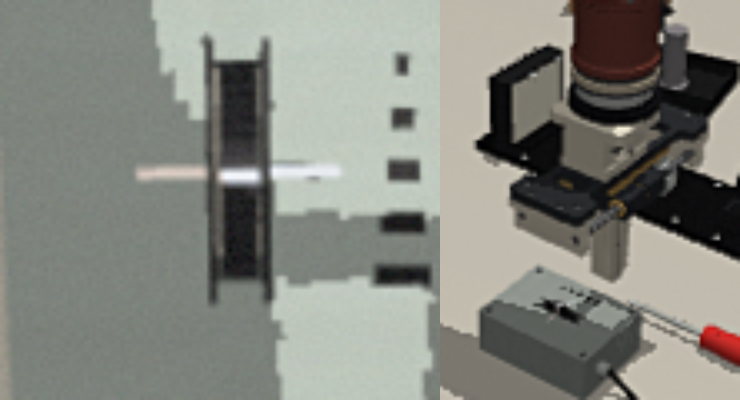

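The white line stands level with both pointers at row 173. The cone is intact, the cap is upright in the tray, and the gripper is clear of everything.

```bash
python3 -c "
from rig import *
print(sign_off())"
```

```text
the job is handed in; nothing more can be done
None
```

The job is handed in at about 57 s of the 210 s: the dust cap is in the accessory tray, all six rings make the stepped cone on the spindle, and the brightness wheel's white line sits between the pointers (about 0.02 rad off).

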